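# Gather resin gems in the tray corner by the heart mould

## Robot

A 6-joint arm with a two-finger parallel gripper is mounted at the origin on the work surface. World frame = base frame: x ahead of the robot, y to its left, z up, the work surface at z = 0. Lengths are in m, angles in rad, forces in N, time in s.
With the tool pointing down it reaches from about 0.4 to 0.825 m from the base axis. Payload 7 kg.
Tool frame: the origin (TCP) lies at the very end of the fingers, on their centre line; the grasp point (between the pads) lies 19 mm behind it; y points along the fingers, x is the direction in which the jaws open and shut, and the axes are right-handed (so a half turn about y gives the same grasp; the last joint's range is limited). The gripper opens to 88 mm and grips with 3 to 60 N. Pads are 19 mm wide; open, the fingers measure 130 mm over their backs; the gripper's body (78 mm by 193 mm) begins 47 mm behind the grasp point.
Start: joints at [1.434, 0.359, 0.012, 0, -1.224, -0.288], TCP at [0.278, 0.615, 0.198] pointing down, gripper open.
Joint ranges: [-3.07, 3.07], [-1.43, 2.12], [-1.02, 1.25], [-3.03, 1.67], [-3.05, -0], [-3.03, 3.03]. Speed limits (rad/s): [2.39, 2.39, 3.01, 3.14, 3.14, 3.14].

## Interface

Orientations are given as [roll, pitch, yaw] about the fixed x, y, z axes, in that order (R = Rz(yaw) Ry(pitch) Rx(roll)).
In Python, from station import arm gives the robot as it stands.
- The arm moves only by the tool move_arm, never from a script. Its arguments are lists of equal length, an entry for each row: "jaw": the closure, from 0 (fully open) to 1 (shut); "offset": the shift along the tool's x, y, z in m, a list of three; "roll": the turn about the tool's y in rad. In form: {"jaw": [jaw, ...], "offset": [[dx, dy, dz], ...], "roll": [roll, ...]}. A call has 1 to 5 rows; each row shifts and turns the commanded pose from where the row before left it, along the tool's axes as they then stand; what a row does not reach is not made up. A row lasts 1/8 s, in which the tool goes at most 62.5 mm and 10.7 degrees, less where a joint would pass 70% of its speed; a pose out of reach is approached as far as the arm can. A call is refused whole if a number of a shift passes 0.0625 or a number of a turn 0.188, either way. A call with a gripper value outside its range is refused whole. The fingers move at their own pace and stop on an object; "grip_force" is the grip in N (left out, the last holds). Time passes only in rows, so rows that do not move let the fingers close. It gives the time, the measured TCP pose, the force and the opening at its end, in the units of the state.
- arm.get_state(): the state, without advancing time (a new reading comes with each control period).
- arm.grab_frame(name): name is "side" or "top"; returns a dict with "pixels" (400x640x3 uint8, blue, green, red), "fovy" (degrees; the focal length in pixels is half the picture's height over the tangent of half this angle, whatever the lens; pixels are square), "cx", "cy" (the principal point, pixels), "position" and "attitude" of the camera in the world. Camera axes: x right, y down, z forward; pixel columns grow to the right and rows downward; lengths in m; the calibration is good to about 2 mm. A picture is of the moment at which its call begins. There is no depth.
- arm.job_done(): hands the job in, once; it reports no verdict.
Trained networks look in a picture, given as the dict that the camera call returned (one of the last four; its "shot" number tells which), for a name from the list of things; names that differ only in an ending like _2 or _b are one class to them, and where a whole thing is asked for, a point or a joint stands for the part that bears it (a point fixed in the world has none). Each returns a list of dicts, best first, with "p" (0 to 1); they miss things now and then, are a little off and sometimes report something else, mostly with a low value. They report only what shows in the picture. A call takes as long as a camera call.
- arm.recognise(picture, thing): "position" ([x, y, z] in m, in world coordinates, good to about 4 mm: the middle of the surface that is visible of it).
- arm.landmark_of(picture, thing): "position" ([x, y, z] in m, in world coordinates, good to about 4 mm: a listed point, or the origin of a listed thing).
The state is a dict: "t": time; "q": joint angles; "qd": joint speeds; "joint_efforts": joint torques, N m; "eef_pos": TCP position; "ee_rot": TCP orientation; "force": force on the tool from outside, world axes, zero at the start; "moment": the same for the moment, N m; "width": finger opening in m.
Only numpy, scipy, OpenCV 4.12 (cv2) and the standard library are available. Lean on these libraries where they do the work, as an engineer would, in place of code of your own. Each camera call takes 0.05 s, during which the arm holds its last target.

## Task

Two red resin gems lie astray on the table, one on each side of the green mat: put both into the steel tray with the other three while it lies flat. Then tip the tray to between 30 and 40 degrees by raising one of its blue tabs, so that all five gems slide into the near corner beside the yellow heart mould, and finish still gripping the tray and holding it tilted and still, with the gems gathered there, ready for spooning into the mould. The tray's low corner may rest on the mat; do not disturb the mould, the two bottles or the cup.

Things in the scene. Friction and masses are not known exactly. Their poses are not given: they have to be found in the camera images.
- mat: Flat green craft mat, 400 x 280 x 2 mm, fixed to the table; origin under its centre, x the 400 mm side pointing away from the robot, y to its left. The tray, mould and orange bottle stand on it.
- tray: Loose open tray of polished steel, outside 140 mm (own x) x 200 mm (own y) x 32 mm high, walls and floor 3 mm, about 0.35 kg, a blue tab at each of its two far (+x) corners. Origin: centre of its underside; x points away from the robot, y to its left, z up. Slippery inside: gems slide from about 10 degrees of tilt and run along the walls into a corner at 30; a laggard may need nearly 40.
- tab_left (a point): Blue upright tab outside the tray's far left corner (+x side of the tray): a flat plate 10 mm thick, 34 mm wide along the tray's diagonal, rising to 77 mm above the tray's underside (the rim is at 32 mm). Its flat faces are parallel to the diagonal from this tab to corner_right, so the fingers close across that diagonal. The point is mid-tab, 58 mm above the underside and 12 mm outside the tray's outer corner.
- tab_right (a point): Blue upright tab outside the tray's far right corner (+x side of the tray): a flat plate 10 mm thick, 34 mm wide along the tray's diagonal, rising to 77 mm above the tray's underside (the rim is at 32 mm). Its flat faces are parallel to the diagonal from this tab to corner_left, so the fingers close across that diagonal. The point is mid-tab, 58 mm above the underside and 12 mm outside the tray's outer corner.
- corner_left (a point): Inner near left corner of the tray, on its inner floor, 3 mm above the underside; diagonally opposite tab_right. The outer bottom corner, on which the tray pivots when tab_right is raised, is 3 mm further out in tray x and y and 3 mm lower. Gathered here: every gem's centre within about 80 mm of this point.
- corner_right (a point): Inner near right corner of the tray, on its inner floor, 3 mm above the underside; diagonally opposite tab_left. The outer bottom corner, on which the tray pivots when tab_left is raised, is 3 mm further out in tray x and y and 3 mm lower. Gathered here: every gem's centre within about 80 mm of this point.
- mould: Yellow heart-shaped casting mould, about 70 mm across and 30 mm high, standing on the mat on the robot's side of the tray, near either the tray's left or its right near corner; the orange bottle stands near the other. Positive y in the mat's frame: by corner_left; negative: by corner_right. Origin: centre of its underside. To be left alone.
- orange_bottle: Orange dye bottle, 34 mm diameter, 78 mm tall, upright on the mat; origin: centre of its underside. To be left alone.
- blue_bottle: Dark blue dye bottle with white cap, 34 mm diameter, 78 mm tall, on the table to the right; origin: centre of its underside. To be left alone.
- cup: White paper cup, 74 mm across the rim, 85 mm tall, on the table to the left; origin: centre of its underside. To be left alone.
- gem0_center (a point): Centre of an amber cast-resin gem, a round button 26 mm in diameter and 18 mm high with bevelled edges and a vertical band from 3 to 13 mm up, 12 g; this point is 9 mm above its underside. Starts lying flat in the far half of the tray.
- gem1_center (a point): Centre of a purple cast-resin gem, a round button 26 mm in diameter and 18 mm high with bevelled edges and a vertical band from 3 to 13 mm up, 12 g; this point is 9 mm above its underside. Starts lying flat in the far half of the tray.
- gem2_center (a point): Centre of an orange cast-resin gem, a round button 26 mm in diameter and 18 mm high with bevelled edges and a vertical band from 3 to 13 mm up, 12 g; this point is 9 mm above its underside. Starts lying flat in the far half of the tray.
- gem3_center (a point): Centre of a red cast-resin gem, a round button 26 mm in diameter and 18 mm high with bevelled edges and a vertical band from 3 to 13 mm up, 12 g; this point is 9 mm above its underside. Stray: starts lying flat on the bare table, left of the mat.
- gem4_center (a point): Centre of a red cast-resin gem, a round button 26 mm in diameter and 18 mm high with bevelled edges and a vertical band from 3 to 13 mm up, 12 g; this point is 9 mm above its underside. Stray: starts lying flat on the bare table, right of the mat.

How it is judged:
On the way:
1. both stray red gems lie released inside the tray while it is flat (x of gem3_center in the frame of tray between -0.067 and 0.067 m and y of gem3_center in the frame of tray between -0.097 and 0.097 m and z of gem3_center in the frame of tray between 0.003 and 0.035 m and contact force between the fingers and gem3 below 0.05 N and x of gem4_center in the frame of tray between -0.067 and 0.067 m and y of gem4_center in the frame of tray between -0.097 and 0.097 m and z of gem4_center in the frame of tray between 0.003 and 0.035 m and contact force between the fingers and gem4 below 0.05 N and angle between tray's own z axis and vertical below 0.1 rad), for 0.2 s.
At the end, for the whole second after the job is handed in: Fingers grip the tray (over 1 N), still, tilted 20 to 45 degrees, the tab opposite the low corner above 110 mm; all five gem centres at rest within 85 mm of the inner near corner on the mould's side; no bystander touches the tray (the mat may carry its low corner) (angle between tray's own z axis and vertical between 0.35 and 0.79 rad and contact force between the fingers and tray above 1 N and linear speed of tray below 0.02 m/s and angular speed of tray below 0.1 rad/s and linear speed of each of gem0, gem1, gem2, gem3, gem4 below 0.03 m/s and contact force between tray and mould below 0.2 N and contact force between tray and orange_bottle below 0.2 N and contact force between tray and blue_bottle below 0.2 N and contact force between tray and cup below 0.2 N and ((y of mould in the frame of mat above 0 m and distance between each of gem0_center, gem1_center, gem2_center, gem3_center, gem4_center and corner_left below 0.085 m and height (world z) of tab_right above 0.11 m) or (y of mould in the frame of mat below 0 m and distance between each of gem0_center, gem1_center, gem2_center, gem3_center, gem4_center and corner_right below 0.085 m and height (world z) of tab_left above 0.11 m))); the arm keeps its last pose, push and grip.
It fails at once if the mould is moved more than 20 mm or tipped (distance of mould from where it was at the start of the episode above 0.02 m or angle between mould's own z axis and vertical above 0.35 rad).
It fails at once if the orange bottle is moved more than 20 mm or tipped (distance of orange_bottle from where it was at the start of the episode above 0.02 m or angle between orange_bottle's own z axis and vertical above 0.35 rad).
It fails at once if the blue bottle is moved more than 20 mm or tipped (distance of blue_bottle from where it was at the start of the episode above 0.02 m or angle between blue_bottle's own z axis and vertical above 0.35 rad).
It fails at once if the cup is moved more than 20 mm or tipped (distance of cup from where it was at the start of the episode above 0.02 m or angle between cup's own z axis and vertical above 0.35 rad).
It also fails if it takes over 58 s, if anything falls off the work surface, if the arm or the gripper's body presses on something with over 40 N, if the wrist force passes 120 N, or if a joint passes its speed limit or range.

## Working session

There is one attempt and no reset: what is moved stays moved. The work goes in short steps, Python scripts to look and compute and a tool call to move; the robot and the scene stay as the last step left them, time stands still between calls to the robot, and variables do not carry over. Pictures are saved under pics/ and viewed, and the job is handed in when it is done.

Besides the shell and the picture viewer there is one more tool, called after "Emit:" as name(argument=value, ...) on one line, values as JSON. move_arm: Moves the arm, as the interface text tells. Its arguments: {"type":"object","properties":{"jaw":{"type":"array","items":{"type":"number"}},"offset":{"type":"array","items":{"type":"array","items":{"type":"number"}}},"roll":{"type":"array","items":{"type":"number"}},"grip_force":{"type":"number"}},"required":["jaw","offset","roll"]}

```bash
ls; mkdir -p pics
python3 - <<'E'
from station import arm
import cv2
s=arm.get_state()
for k,v in s.items(): print(k,v)
for n in ("side","top"):
    f=arm.grab_frame(n); cv2.imwrite(f"pics/{n}0.png",f["pixels"])
    print(n,f["fovy"],f["cx"],f["cy"],f["position"],f["attitude"],f["shot"])
    for th in ["tray","tab_left","tab_right","corner_left","corner_right","mould","orange_bottle","blue_bottle","cup","gem3_center","gem4_center","gem0_center","mat"]:
        print(th,[(x["p"],[round(float(c),4) for c in x["position"]]) for x in arm.landmark_of(f,th)][:3])
print(arm.get_state()["t"])
E
```

```text
pics
t 0.0
q [ 1.43411675e+00  3.59354169e-01  1.10659724e-02 -3.45319638e-04
 -1.22408624e+00 -2.88124265e-01]
qd [-1.55712750e-03 -1.84848918e-03  7.30652355e-05  1.03531150e-03
 -9.14719217e-04  1.78664615e-03]
joint_efforts [-5.10669415e-04 -5.82716596e+01  2.93052578e+01  6.99744388e+00
  6.94673668e-03 -1.64726471e-04]
eef_pos [0.27799124 0.61451808 0.19684784]
ee_rot [-1.57065910e+00 -1.60531225e-03 -1.99571787e+00]
force [0.06134903 1.31719369 0.33242642]
moment [-0.03252205  0.01280887  0.05543265]
width 0.08729174286804153
side 51.52322755355491 326.99891274041954 190.86634490367013 [-0.1093608  -0.57109528  0.70078288] [-2.21560874 -0.01279386 -0.85416485] 1
tray [(0.73, [0.5791, -0.0303, 0.004]), (0.33, [0.66, 0.3716, -0.0007]), (0.16, [0.3819, -0.095, 0.0006])]
tab_left [(0.98, [0.6776, 0.061, 0.0627])]
tab_right [(0.56, [0.6343, -0.1543, 0.0616])]
corner_left [(0.62, [0.5342, 0.0758, 0.0044])]
corner_right [(0.7, [0.4991, -0.1105, 0.0067])]
mould [(0.68, [0.3831, -0.0938, 0.0012])]
orange_bottle [(0.61, [0.4168, 0.0647, 0.0032])]
blue_bottle [(0.63, [0.6615, -0.3615, -0
[... 522 characters left out ...]
t [(0.87, [0.6307, -0.1511, 0.0595]), (0.5, [0.6799, 0.0617, 0.0596])]
corner_left [(0.96, [0.5376, 0.0748, 0.0056]), (0.68, [0.3845, -0.0946, 0.0018])]
corner_right [(0.62, [0.4992, -0.1097, 0.0063])]
mould [(0.58, [0.3877, -0.093, -0.0008]), (0.25, [0.6327, 0.0006, 0.0129])]
orange_bottle [(0.67, [0.4163, 0.0633, -0.0002]), (0.45, [0.456, 0.2818, 0.0118])]
blue_bottle [(0.63, [0.6645, -0.3587, 0.0057])]
cup [(0.77, [0.6599, 0.3671, -0.0005]), (0.74, [0.6296, 0.0042, 0.0111]), (0.5, [0.6811, 0.0625, 0.0655])]
gem3_center [(0.61, [0.4555, 0.2828, 0.0106])]
gem4_center [(0.6, [0.5212, -0.3372, 0.0057])]
gem0_center [(0.61, [0.6304, 0.0029, 0.011])]
mat [(0.65, [0.5337, -0.0376, -0.0002])]
1.4
```

View pics/side0.png

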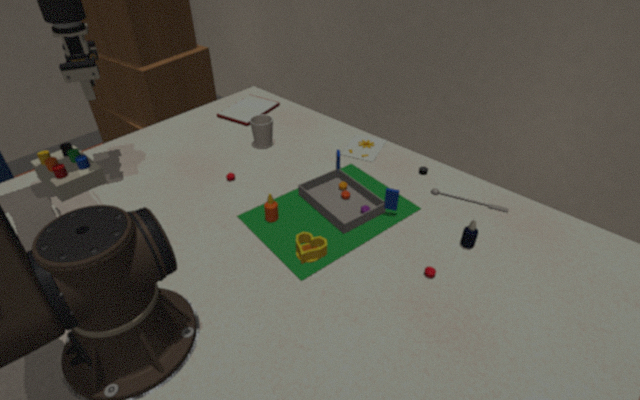

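View pics/top0.png

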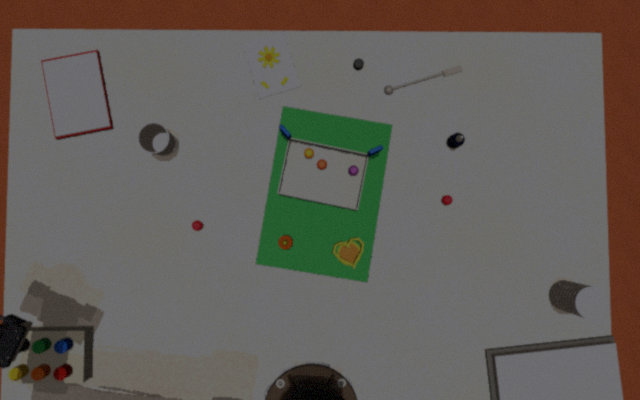

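The side view shows the tray on the mat, with the heart mould near its right near corner at about (311,247) and the orange bottle at (271,210). The red gems are at (231,176) and (430,272). The top view shows the red gems at (197,225) and (447,200), and the mould at (349,252). The mould is on the right, so gems gather in corner_right and tab_left is raised. I'll refine the positions from pixels.

```bash
cat > h.py <<'E'
import numpy as np, cv2
from scipy.spatial.transform import Rotation as R
from station import arm
def rays(f,uv):
    fl=f["pixels"].shape[0]/2/np.tan(np.radians(f["fovy"])/2)
    uv=np.atleast_2d(uv).astype(float)
    d=np.c_[(uv[:,0]-f["cx"])/fl,(uv[:,1]-f["cy"])/fl,np.ones(len(uv))]
    return R.from_euler("xyz",f["attitude"]).apply(d)
def onz(f,uv,z):
    d=rays(f,uv); p=np.array(f["position"]); return p+d*((z-p[2])/d[:,2])[:,None]
def proj(f,P):
    fl=f["pixels"].shape[0]/2/np.tan(np.radians(f["fovy"])/2)
    c=R.from_euler("xyz",f["attitude"]).inv().apply(np.atleast_2d(P)-np.array(f["position"]))
    return c[:,:2]/c[:,2:]*fl+[f["cx"],f["cy"]]
def blobs(f,lo,hi,amin=15):
    h=cv2.cvtColor(f["pixels"],cv2.COLOR_BGR2HSV)
    m=cv2.inRange(h,np.array(lo),np.array(hi))
    if lo[0]==0 and hi[0]<10: m|=cv2.inRange(h,np.array([172,lo[1],lo[2]]),np.array([180,hi[1],hi[2]]))
    n,l,s,c=cv2.connectedComponentsWithStats(m)
    return [(c[i],s[i]) for i in range(1,n) if s[i][4]>=amin]
E
python3 - <<'E'
from h import *
for n in ("top","side"):
    f=arm.grab_frame(n)
    for nm,lo,hi in (("red",(0,150,60),(6,255,255)),("blue",(105,150,40),(125,255,255)),("gems",(7,120,60),(25,255,255))):
        for c,s in blobs(f,lo,hi): 
            z={"red":.010,"blue":.06,"gems":.014}[nm]
            print(n,nm,c.round(1),s,onz(f,c,z).round(4)[0])
f=arm.grab_frame("top")
im=f["pixels"]
g=cv2.resize(im[90:290,240:460],None,fx=3.5,fy=3,interpolation=cv2.INTER_CUBIC)
cv2.imwrite("pics/crop0.png",cv2.convertScaleAbs(g,alpha=1.5))
# projected tray model check
yaw=-0.213;c0=np.array([.581,-.032,.002])
Rz=R.from_euler("z",yaw)
for P in ([.07,.1,.032],[.07,-.1,.032],[-.07,-.1,.032],[-.07,.1,.032]): print(P,proj(f,Rz.apply(P)+c0).round(1))
E
```

```text
top red [ 83.8 132.4] [ 57 126  55  13  88] [0.6851 0.5587 0.01  ]
top red [446.5 199.6] [442 196  10   9  65] [ 0.5174 -0.3386  0.01  ]
top red [196.9 225.2] [193 221   9   9  66] [0.4558 0.2786 0.01  ]
top red [ 61.2 373.5] [ 56 367  11  14  98] [0.1009 0.5994 0.01  ]
top blue [284.4 130.9] [280 125  10  12  55] [0.6802 0.0621 0.06  ]
top blue [374.9 150.1] [369 146  13   9  50] [ 0.6341 -0.1543  0.06  ]
top blue [ 61.  346.4] [ 55 341  13  12 128] [0.177  0.5774 0.06  ]
top gems [408.6  85.8] [    0     0   640   400 32548] [ 0.803  -0.2466  0.014 ]
top gems [268.1  56.6] [265  53   7   8  42] [0.8757 0.105  0.014 ]
top gems [308.7 153. ] [304 148  10  10  53] [0.6335 0.0041 0.014 ]
top gems [321.4 164.1] [318 160   9   9  58] [ 0.606  -0.0275  0.014 ]
top gems [285.  241.7] [278 235  15  14 153] [0.4147 0.0624 0.014 ]
top gems [348.9 252.6] [339 243  21  20 280] [ 0.3875 -0.0944  0.014 ]
top gems [  0. 375.] [  0 367   1  17  17] [0.0999 0.742  0.014 ]
top gems [ 17.6 373.7] [ 13 367   9  13  60] [0.1027 0.7005 0.014 ]
top gems [ 37.  373.8] [ 31 367  13  14 146] [0.1019 0.6549 0
[... 356 characters left out ...]
 blue [391.  198.6] [385 189  13  20 201] [ 0.6221 -0.1585  0.06  ]
side gems [154.1  59.4] [ 99  45 108  27 502] [0.8162 1.3008 0.014 ]
side gems [129.2 120.2] [107 109  39  20 148] [0.4307 0.8112 0.014 ]
side gems [366.  143.8] [360 140  13   8  62] [0.8621 0.0952 0.014 ]
side gems [ 46.5 159.4] [ 37 150  21  22 232] [0.1372 0.7548 0.014 ]
side gems [343.7 189.1] [339 181  10  18 111] [ 0.6224 -0.0068  0.014 ]
side gems [270.8 209.5] [264 194  14  28 270] [0.4267 0.0778 0.014 ]
side gems [310.3 248. ] [297 233  29  30 526] [ 0.3922 -0.0942  0.014 ]
[0.07, 0.1, 0.032] [[289.5 136.8]]
[0.07, -0.1, 0.032] [[369.5 154. ]]
[-0.07, -0.1, 0.032] [[357.8 210. ]]
[-0.07, 0.1, 0.032] [[277.2 192.8]]
```

View pics/crop0.png

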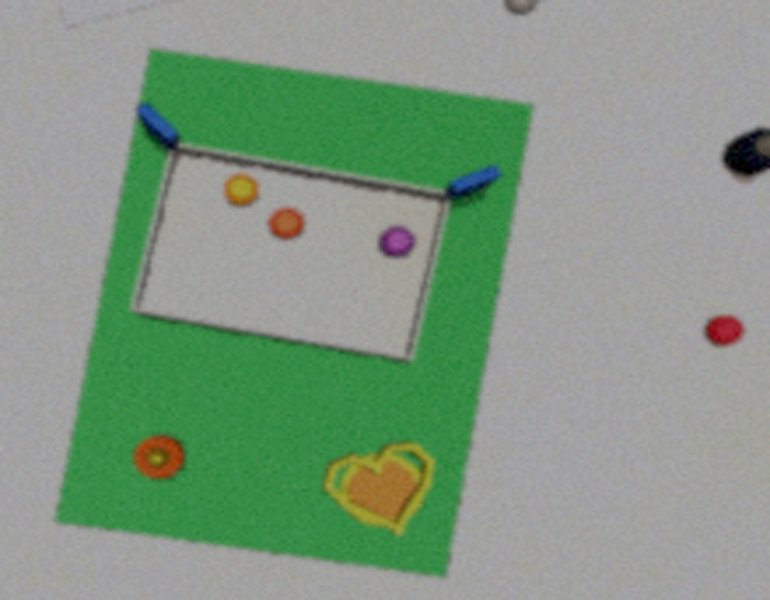

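```bash
cat >> h.py <<'E'
def plan(target,yaw=None,n=None,cap=0.055,start=None):
    s=arm.get_state(); p=np.array(s["eef_pos"]) if start is None else np.array(start)
    y0=s["ee_rot"][2]
    A=R.from_euler("xyz",s["ee_rot"])
    d=np.array(target)-p; n=n or int(np.ceil(np.linalg.norm(d)/cap))
    print("t",s["t"],"p",p.round(4),"rot",np.round(s["ee_rot"],3),"w",round(s["width"],4),"F",np.round(s["force"],1))
    print("n",n,"row",A.inv().apply(d/n).round(4),"total",A.inv().apply(d).round(4), "roll total",None if yaw is None else round(-(yaw-y0),3))
E
python3 -c "
from h import *
plan([.455,.279,.07],-1.784)"
```

```text
t 1.55 p [0.2782 0.6149 0.1977] rot [-1.571 -0.    -1.996] w 0.0876 F [ 0.7 -0.5  0.2]
n 8 row [0.0292 0.016  0.0374] total [0.2332 0.1278 0.2995] roll total -0.212
```

Emit:
move_arm(jaw=[0.2,0.2,0.2,0.2,0.2], offset=[[0.029,0.016,0.037],[0.029,0.016,0.037],[0.029,0.016,0.037],[0.029,0.016,0.037],[0.029,0.016,0.037]], roll=[0,0,0,0,0])

```text
t: 2.17
eef_pos: [0.3876, 0.4053, 0.1175]
ee_rot: [-1.571, 0.001, -1.995]
force: [-0.0, 0.2, -0.2]
width: 0.0702
```

Emit:
move_arm(jaw=[0.2,0.2,0.2,0.2,0.2], offset=[[0.029,0.016,0.037],[0.029,0.016,0.037],[0,0,0],[0,0,0],[0,0,0]], roll=[0,0,-0.106,-0.106,0])

```text
t: 2.8
eef_pos: [0.4307, 0.3233, 0.0859]
ee_rot: [-1.571, 0.0, -1.785]
force: [0.3, 0.4, 0.4]
width: 0.0701
```

```bash
python3 -c "
from h import *
f=arm.grab_frame('top');cv2.imwrite('pics/t1.png',f['pixels'])
plan([.455,.279,.05],-1.784)"
```

```text
t 2.85 p [0.4306 0.3233 0.0859] rot [-1.571  0.    -1.786] w 0.0698 F [0.9 0.  0.1]
n 2 row [0.0191 0.0179 0.0166] total [0.0381 0.0359 0.0333] roll total -0.002
```

Emit:
move_arm(jaw=[0.2,0.2,0.2,0.2,0.2], offset=[[0.019,0.018,0.0167],[0.019,0.018,0.0167],[0,0.024,0],[0,0.022,0],[0,0,0]], roll=[0,0,0,0,0])

```text
t: 3.48
eef_pos: [0.4543, 0.2782, 0.0025]
ee_rot: [-1.572, -0.003, -1.785]
force: [-0.1, 0.3, 0.3]
width: 0.0699
```

Emit:
move_arm(jaw=[0.9,0.9,0.9,0.9,0.9], offset=[[0,0,0],[0,0,0],[0,0,0],[0,0,0],[0,0,0]], roll=[0,0,0,0,0], grip_force=15)

```text
t: 4.1
eef_pos: [0.4552, 0.2791, 0.0039]
ee_rot: [-1.571, 0.0, -1.784]
force: [-0.6, -0.9, -0.6]
width: 0.0255
```

```bash
python3 -c "
from h import *
plan([.556,-.0022,.09],-1.784,start=[.455,.279,.09])"
```

```text
t 4.1 p [0.455 0.279 0.09 ] rot [-1.571  0.    -1.784] w 0.0255 F [-0.6 -0.9 -0.6]
n 6 row [ 0.0423 -0.      0.0264] total [ 0.2535 -0.      0.1581] roll total 0.0
```

Emit:
move_arm(jaw=[0.9,0.9,0.9], offset=[[0,-0.03,0],[0,-0.055,0],[0,0,0]], roll=[0,0,0])

```text
t: 4.47
eef_pos: [0.4574, 0.2814, 0.093]
ee_rot: [-1.566, 0.007, -1.783]
force: [0.5, 0.1, -1.0]
width: 0.0091
```

Width fell to 9 mm, so the gem slipped out of the grip. I'll look.

```bash
python3 -c "
from h import *
for n in ('side','top'):
    f=arm.grab_frame(n)
    cv2.imwrite('pics/%s2.png'%n,f['pixels'])
    for c,s in blobs(f,(0,150,60),(6,255,255)): print(n,c.round(1),s,onz(f,c,.01).round(4)[0])
    if n=='side': cv2.imwrite('pics/side2c.png',cv2.convertScaleAbs(cv2.resize(f['pixels'][60:260,100:340],None,fx=3,fy=3,interpolation=cv2.INTER_CUBIC),alpha=1.5))
"
```

```text
side [ 57.8 169.6] [ 51 163  14  15 116] [0.1386 0.6803 0.01  ]
side [230.2 176.5] [227 174   7   6  38] [0.4537 0.2792 0.01  ]
side [429.6 271.7] [425 267  10  10  79] [ 0.5167 -0.3383  0.01  ]
top [ 84.4 132.2] [ 57 126  55  13  91] [0.6854 0.5572 0.01  ]
top [446.5 199.6] [442 196  10   8  63] [ 0.5176 -0.3387  0.01  ]
top [198.8 226.5] [197 223   5   7  22] [0.4526 0.2741 0.01  ]
```

View pics/side2c.png

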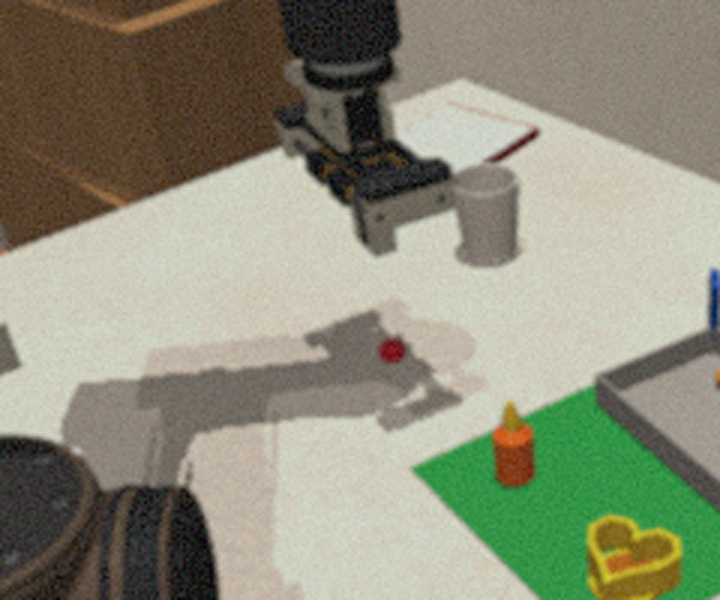

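View pics/top2.png

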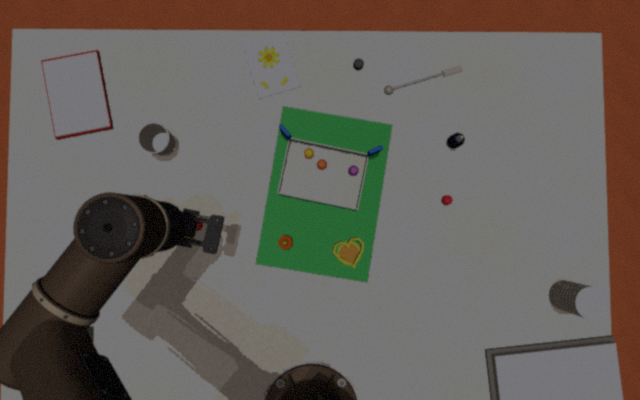

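The side picture shows the gem still on the table at its old spot (230,176), with the fingers empty above it. The pads probably squeezed only its upper bevel, or were still closing. I'll retry with the tips nearly on the table, more force and a longer wait.

Emit:
move_arm(jaw=[0.3,0.3,0.3,0.3,0.3], offset=[[0,0,0],[0,0,0],[0,0,0],[0,0,0],[0,0.03,0]], roll=[0,0,0,0,0])

```text
t: 5.2
eef_pos: [0.4566, 0.2806, 0.0603]
ee_rot: [-1.568, 0.004, -1.783]
force: [-0.5, -0.2, -0.5]
width: 0.0528
```

```bash
python3 -c "
from h import *
plan([.4545,.2790,.0005],-1.784,n=1)"
```

```text
t 5.2 p [0.4566 0.2806 0.0603] rot [-1.568  0.004 -1.783] w 0.0528 F [-0.5 -0.2 -0.5]
n 1 row [ 0.0023  0.0598 -0.0019] total [ 0.0023  0.0598 -0.0019] roll total 0.001
```

Emit:
move_arm(jaw=[0.3,0.3,0.3,0.3], offset=[[0,0.03,0],[0,0.02,0],[0,0.008,0],[0,0,0]], roll=[0,0,0,0])

```text
t: 5.7
eef_pos: [0.4551, 0.279, 0.0006]
ee_rot: [-1.571, -0.001, -1.784]
force: [-0.5, 1.0, 1.1]
width: 0.0614
```

Emit:
move_arm(jaw=[1,1,1,1,1], offset=[[0,0,0],[0,0,0],[0,0,0],[0,0,0],[0,0,0]], roll=[0,0,0,0,0], grip_force=30)

```text
t: 6.32
eef_pos: [0.4552, 0.2791, 0.0009]
ee_rot: [-1.571, 0.0, -1.784]
force: [-0.0, -0.1, 0.7]
width: 0.0172
```

Emit:
move_arm(jaw=[1,1,1,1,1], offset=[[0,0,0],[0,0,0],[0,-0.004,0],[0,-0.01,0],[0,-0.02,0]], roll=[0,0,0,0,0])

```text
t: 6.95
eef_pos: [0.4549, 0.2787, 0.0352]
ee_rot: [-1.571, -0.001, -1.784]
force: [-0.2, 0.4, 0.8]
width: 0.0007
```

```bash
python3 -c "
from h import *
s=arm.get_state()
for n in ('side','top'):
    f=arm.grab_frame(n)
    for c,st in blobs(f,(0,150,60),(6,255,255)): print(n,c.round(1),st,onz(f,c,.01).round(4)[0])
    u=proj(f,s['eef_pos'])[0]; print('tcp px',u)
    x0,y0=int(u[0])-60,int(u[1])-70
    g=cv2.resize(f['pixels'][y0:y0+120,x0:x0+120],None,fx=5,fy=5,interpolation=cv2.INTER_CUBIC)
    g=cv2.convertScaleAbs(g,alpha=1.8)
    cv2.drawMarker(g,(int((u[0]-x0+.5)*5),int((u[1]-y0+.5)*5)),(255,255,0),0,20,1)
    cv2.imwrite('pics/%s3.png'%n,g)
"
```

```text
side [ 57.9 169.7] [ 51 164  13  14 122] [0.1384 0.6796 0.01  ]
side [230.  176.5] [227 174   7   6  38] [0.4533 0.2795 0.01  ]
side [429.5 271.8] [425 267  10  11  83] [ 0.5163 -0.3383  0.01  ]
tcp px [229.46634401 169.15319667]
top [ 84.7 132.2] [ 57 126  55  13  88] [0.6855 0.5565 0.01  ]
top [446.4 199.5] [442 196  10   8  65] [ 0.5177 -0.3385  0.01  ]
tcp px [194.57958209 225.59782511]
```

View pics/side3.png

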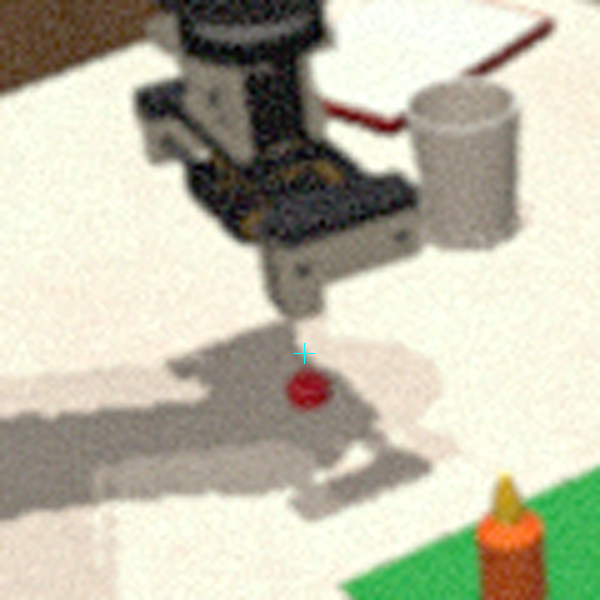

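View pics/top3.png

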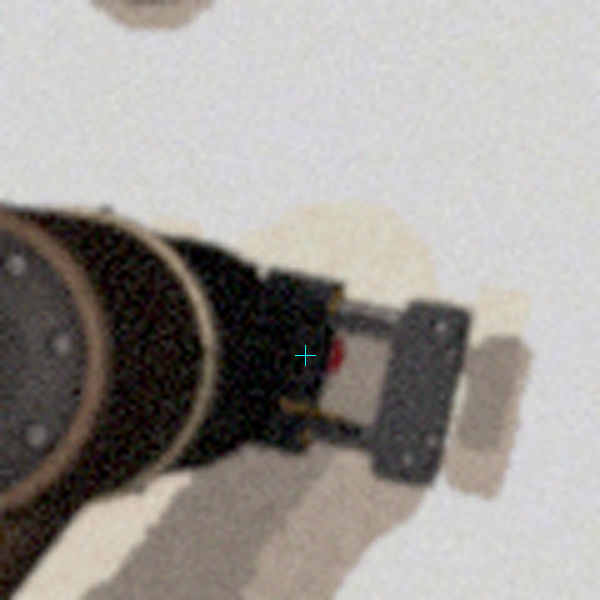

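The pictures show the fingers apparently still wide open, though the reported width is 0.7 mm. I'll compare the finger positions across the frames.

```bash
python3 -c "
from h import *
s=arm.get_state(); print(s['width'],s['t'])
f=arm.grab_frame('top'); g=f
P=np.array(s['eef_pos']); A=R.from_euler('xyz',s['ee_rot'])
a=cv2.imread('pics/t1.png')[170:290,130:290]; b=f['pixels'][170:290,130:290]
def G(i): return np.uint8(255*(cv2.resize(i,None,fx=5,fy=5,interpolation=cv2.INTER_CUBIC)/255.)**.45)
B=G(b)
# project tool points: jaw axis at +-65 mm, 66mm behind tip
for dx in (-.065,-.044,0,.044,.065):
  for back in (0,.066):
    u=proj(f,P+A.apply([dx,-back,0]))[0]-[130,170]
    cv2.drawMarker(B,(int(u[0]*5+2),int(u[1]*5+2)),(255,255,0) if back else (0,255,0),0,12,2); print(dx,back,u)
cv2.imwrite('pics/cmp_b.png',B); cv2.imwrite('pics/cmp_a.png',G(a))
f=arm.grab_frame('side')
B=G(f['pixels'][90:210,150:310])
for dx in (-.065,-.044,0,.044,.065):
  for back in (0,.066):
    u=proj(f,P+A.apply([dx,-back,0]))[0]-[150,90]
    cv2.drawMarker(B,(int(u[0]*5+2),int(u[1]*5+2)),(255,255,0) if back else (0,255,0),0,12,2)
cv2.imwrite('pics/cmp_s.png',B)
"
```

```text
0.0005602942545343501 7.05
-0.065 0 [37.08073652 49.31243184]
-0.065 0.066 [29.00437774 49.21473798]
-0.044 0 [45.67759675 51.13640942]
-0.044 0.066 [38.1028554 51.1447291]
0 0 [63.67658699 54.95521694]
0 0.066 [57.1512386  55.18531828]
0.044 0 [81.65735186 58.77015763]
0.044 0.066 [76.17921425 59.22157857]
0.065 0 [90.23266359 60.5895633 ]
0.065 0.066 [85.25356332 61.14645147]
```

View pics/cmp_s.png

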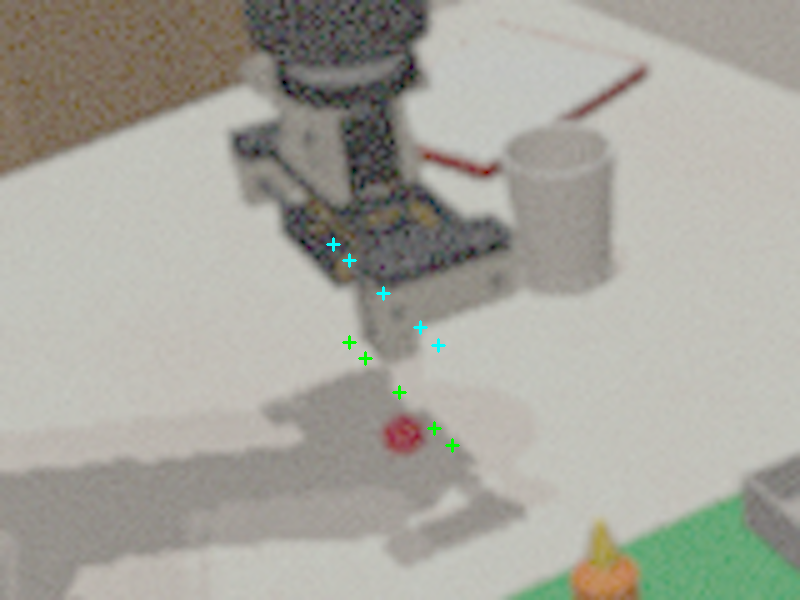

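View pics/cmp_b.png

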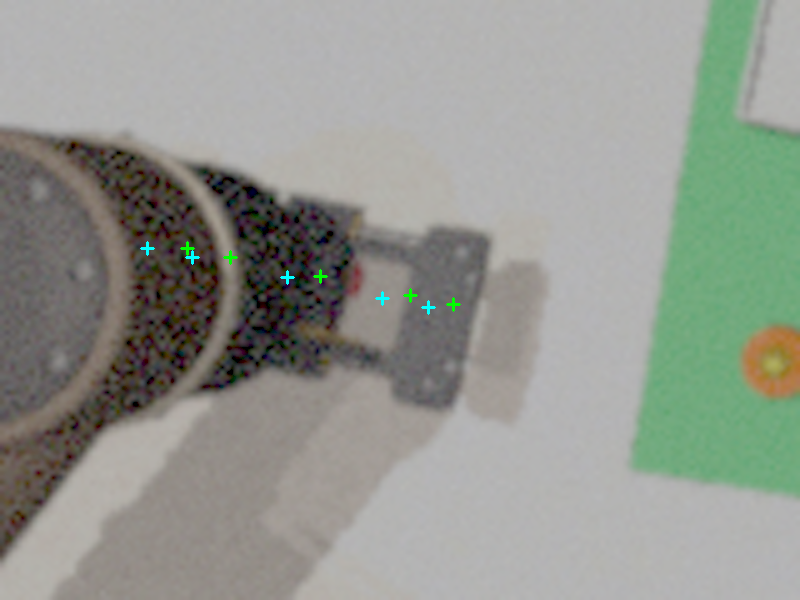

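View pics/cmp_a.png

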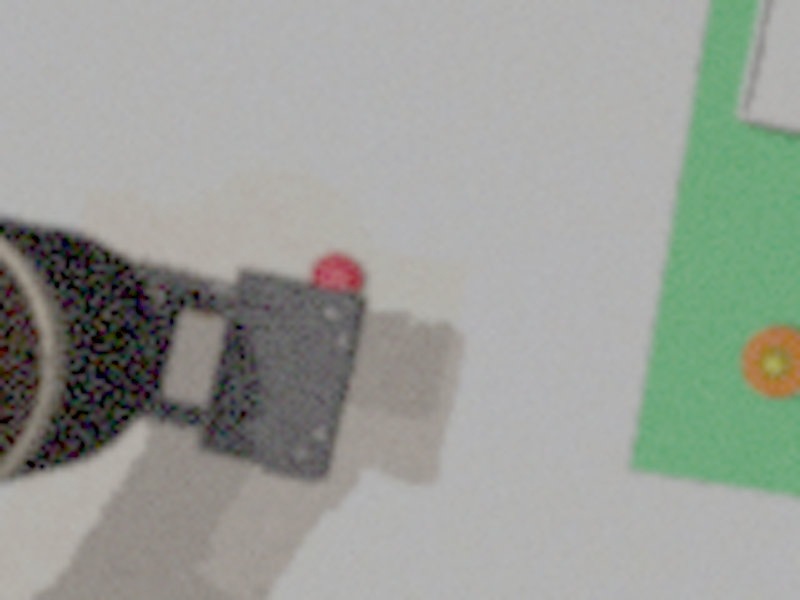

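The finger ends appear to lie about 20 mm above the projected TCP (crop (395,358) against (400,392)). That fits the pads passing over the 18 mm gem. I'll go down with open fingers and check for real contact in small steps.

Emit:
move_arm(jaw=[0.3,0.3,0.3,0.3,0.3], offset=[[0,0,0],[0,0,0],[0,0.0,0],[0,0.015,0],[0,0.015,0]], roll=[0,0,0,0,0])

```text
t: 7.78
eef_pos: [0.4549, 0.2788, 0.0035]
ee_rot: [-1.571, -0.0, -1.784]
force: [0.0, -0.7, -0.7]
width: 0.045
```

Emit:
move_arm(jaw=[0.3,0.3], offset=[[0,0.003,0],[0,0,0]], roll=[0,0])

```text
t: 8.02
eef_pos: [0.4549, 0.2787, 0.0011]
ee_rot: [-1.571, -0.001, -1.783]
force: [1.0, 0.5, 0.1]
width: 0.0603
```

```bash
cat >> h.py <<'E'
def look(tag,x0,y0,w,h,k,cam='side',marks=True):
    s=arm.get_state(); f=arm.grab_frame(cam)
    P=np.array(s['eef_pos']); A=R.from_euler('xyz',s['ee_rot']); W=s['width']/2
    B=np.uint8(255*(cv2.resize(f['pixels'][y0:y0+h,x0:x0+w],None,fx=k,fy=k,interpolation=cv2.INTER_CUBIC)/255.)**.45)
    if marks:
      for dx in (-W,0,W):
        for back,col in ((0,(0,255,0)),(.019,(255,255,0))):
          u=proj(f,P+A.apply([dx,-back,0]))[0]-[x0,y0]
          cv2.drawMarker(B,(int((u[0]+.5)*k),int((u[1]+.5)*k)),col,0,8,1)
    cv2.imwrite('pics/%s.png'%tag,B); return f
E
python3 -c "
from h import *
s=arm.get_state();print(s['t'],s['eef_pos'],s['force'],s['width'])
look('s4',190,110,90,80,8)"
```

```text
8.025 [0.45492576 0.27874765 0.00112016] [1.0422463  0.52069135 0.12590459] 0.06033968343173536
```

View pics/s4.png

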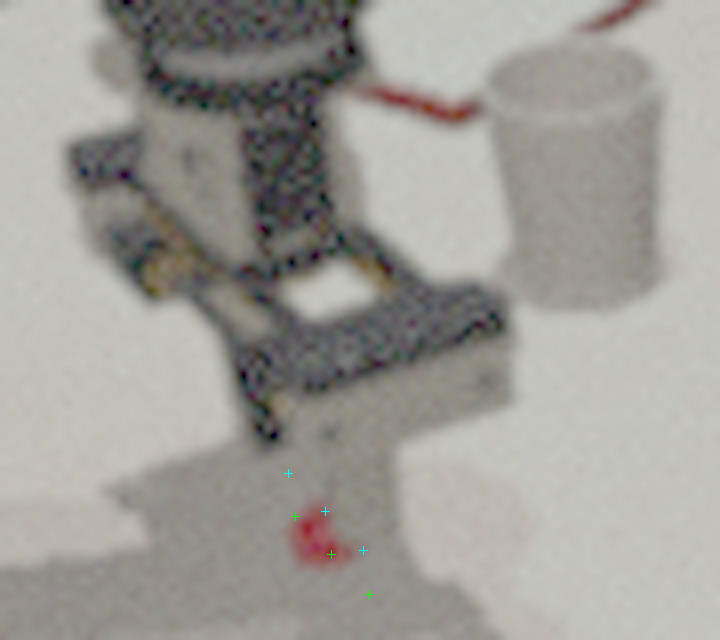

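The finger's lower end hides only the upper-right part of the gem (about (340,545)), so it really ends some 19 mm above the reported TCP. I'll step down while watching force.

Emit:
move_arm(jaw=[0.25,0.25,0.25], offset=[[0,0.005,0],[0,0.003,0],[0,0,0]], roll=[0,0,0])

```text
t: 8.45
eef_pos: [0.455, 0.2789, -0.0064]
ee_rot: [-1.571, -0.0, -1.784]
force: [-1.4, 0.5, 0.6]
width: 0.0659
```

Emit:
move_arm(jaw=[0.25,0.25], offset=[[0,0.003,0],[0,0,0]], roll=[0,0])

```text
t: 8.7
eef_pos: [0.455, 0.279, -0.0094]
ee_rot: [-1.571, -0.0, -1.784]
force: [0.3, -0.6, 0.4]
width: 0.0655
```

Emit:
move_arm(jaw=[0.25,0.25], offset=[[0,0.002,0],[0,0,0]], roll=[0,0])

```text
t: 8.95
eef_pos: [0.455, 0.279, -0.0114]
ee_rot: [-1.571, -0.0, -1.784]
force: [0.3, 0.3, -0.4]
width: 0.0659
```

```bash
python3 -c "
from h import *
s=arm.get_state();print(s['t'],s['eef_pos'],s['force'],s['width'])
look('s5',190,110,90,80,8)"
```

```text
8.95 [ 0.45504972  0.27900768 -0.01137115] [ 0.28063297  0.34276765 -0.35489145] 0.06591479860737626
```

View pics/s5.png

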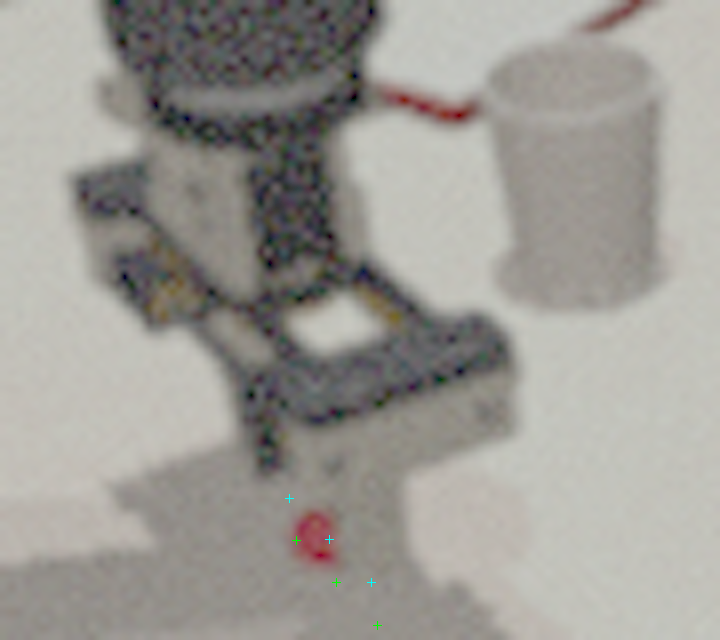

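Emit:
move_arm(jaw=[0.25,0.25], offset=[[0,0.0025,0],[0,0,0]], roll=[0,0])

```text
t: 9.25
eef_pos: [0.455, 0.279, -0.014]
ee_rot: [-1.571, -0.0, -1.784]
force: [0.8, -0.8, -0.4]
width: 0.0661
```

Emit:
move_arm(jaw=[0.25,0.25], offset=[[0,0.002,0],[0,0,0]], roll=[0,0])

```text
t: 9.5
eef_pos: [0.455, 0.279, -0.0159]
ee_rot: [-1.571, -0.0, -1.784]
force: [0.2, -0.7, 0.1]
width: 0.066
```

Emit:
move_arm(jaw=[1,1,1,1,1], offset=[[0,0,0],[0,0,0],[0,0,0],[0,0,0],[0,0,0]], roll=[0,0,0,0,0], grip_force=15)

```text
t: 10.12
eef_pos: [0.4553, 0.2792, -0.0154]
ee_rot: [-1.571, 0.0, -1.783]
force: [-2.9, -2.6, 15.4]
width: 0.0219
```

Emit:
move_arm(jaw=[1,1], offset=[[0,0,0],[0,0,0]], roll=[0,0])

```text
t: 10.38
eef_pos: [0.4558, 0.2793, -0.0143]
ee_rot: [-1.57, 0.001, -1.783]
force: [-2.6, -3.6, 15.1]
width: 0.0197
```

The fingers now pinch the gem's upper bevel (19.7 mm wide, 15 N upward), so they are still too high. I'll open and go lower.

Emit:
move_arm(jaw=[0.35,0.35,0.35,0.35], offset=[[0,0,0],[0,0,0],[0,0,0],[0,0.002,0]], roll=[0,0,0,0])

```text
t: 10.88
eef_pos: [0.4551, 0.2791, -0.0179]
ee_rot: [-1.571, -0.0, -1.784]
force: [0.1, 0.1, -0.0]
width: 0.0535
```

Emit:
move_arm(jaw=[0.35,0.35], offset=[[0,0.003,0],[0,0,0]], roll=[0,0])

```text
t: 11.12
eef_pos: [0.4549, 0.2788, -0.0212]
ee_rot: [-1.571, -0.001, -1.784]
force: [0.8, 0.3, -0.1]
width: 0.0567
```

Emit:
move_arm(jaw=[0.35,0.35], offset=[[0,0.002,0],[0,0,0]], roll=[0,0])

```text
t: 11.38
eef_pos: [0.455, 0.279, -0.0229]
ee_rot: [-1.571, -0.0, -1.784]
force: [-0.3, 1.0, 0.2]
width: 0.0569
```

```bash
python3 -c "
from h import *
s=arm.get_state();print(s['t'],s['eef_pos'],s['force'],s['width'])
f=look('s6',190,110,90,80,8)
for c,st in blobs(f,(0,150,60),(6,255,255)): print(c.round(1),st,onz(f,c,.01).round(4)[0])
"
```

```text
11.375 [ 0.45504824  0.27899216 -0.0228991 ] [-0.33976597  0.98482837  0.17046754] 0.05687566389062534
[ 57.8 169.6] [ 51 163  13  15 121] [0.1384 0.6803 0.01  ]
[429.5 271.7] [425 267  10  10  77] [ 0.5166 -0.3382  0.01  ]
```

View pics/s6.png

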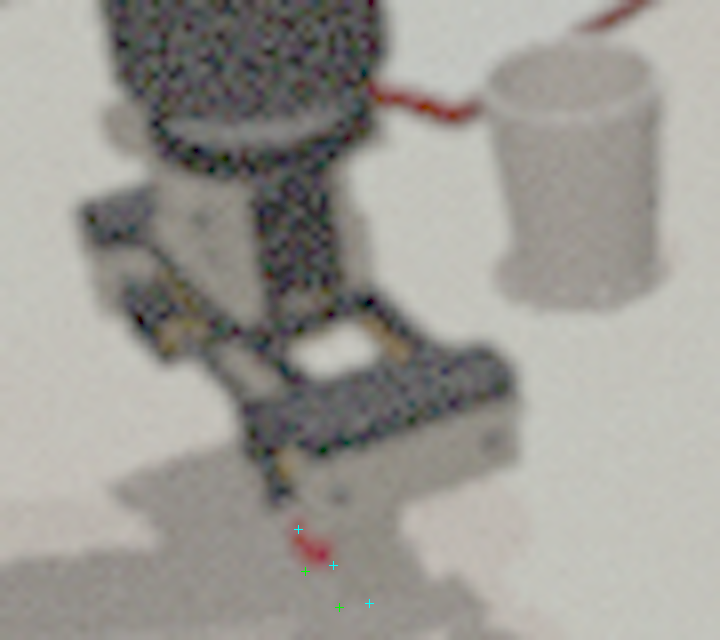

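Emit:
move_arm(jaw=[0.35,0.35], offset=[[0,0.002,0],[0,0,0]], roll=[0,0])

```text
t: 11.68
eef_pos: [0.455, 0.279, -0.0249]
ee_rot: [-1.571, -0.0, -1.784]
force: [-1.1, 0.0, 0.9]
width: 0.0569
```

Emit:
move_arm(jaw=[1,1,1,1,1], offset=[[0,0,0],[0,0,0],[0,0,0],[0,0,0],[0,0,0]], roll=[0,0,0,0,0], grip_force=15)

```text
t: 12.3
eef_pos: [0.4552, 0.2791, -0.0247]
ee_rot: [-1.571, 0.0, -1.784]
force: [-0.0, 0.1, 0.2]
width: 0.0255
```

Emit:
move_arm(jaw=[1], offset=[[0,0,0]], roll=[0])

```text
t: 12.42
eef_pos: [0.4552, 0.2791, -0.0247]
ee_rot: [-1.571, 0.0, -1.784]
force: [0.1, 0.5, 0.3]
width: 0.0249
```

Width 25 mm with no vertical force, so the gem is held on its band. The true tips are about 30 mm above the reported z. Lifting.

Emit:
move_arm(jaw=[1,1,1,1,1], offset=[[0,-0.005,0],[0,-0.015,0],[0,-0.025,0],[0,-0.03,0],[0,-0.015,0]], roll=[0,0,0,0,0])

```text
t: 13.05
eef_pos: [0.4559, 0.2799, 0.0678]
ee_rot: [-1.569, 0.003, -1.783]
force: [0.3, 0.9, -0.5]
width: 0.0247
```

```bash
python3 -c "
from h import *
s=arm.get_state();print(s['t'],s['eef_pos'],s['force'],s['width'])
f=look('s7',180,90,100,90,7)
plan([.556,-.0022,s['eef_pos'][2]])
"
```

```text
13.05 [0.45589084 0.2798781  0.06779653] [ 0.34830095  0.91204368 -0.49483082] 0.024715138235545782
t 13.1 p [0.4564 0.2803 0.0689] rot [-1.568  0.004 -1.783] w 0.0249 F [1.  0.7 2. ]
n 6 row [0.0425 0.0001 0.0262] total [0.2552 0.0005 0.1569] roll total None
```

View pics/s7.png

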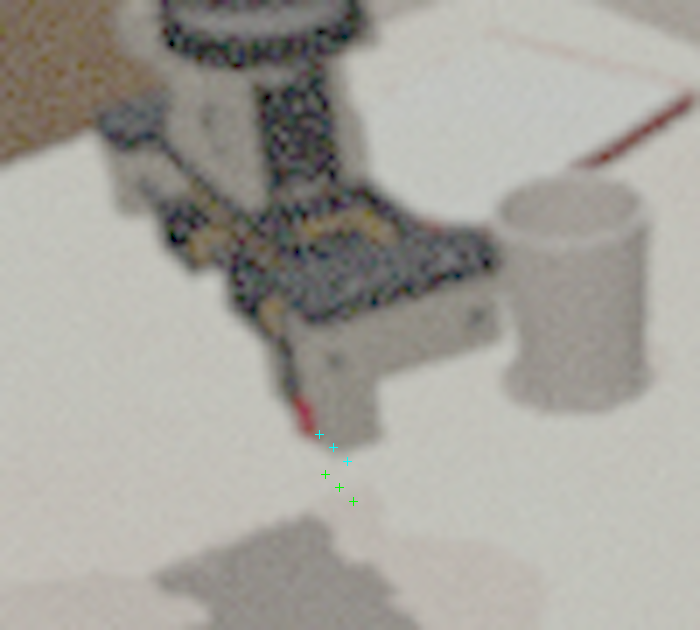

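The picture shows the red gem between the pads at (305,415), lifted off the table. Moving over the tray.

Emit:
move_arm(jaw=[1,1,1,1,1], offset=[[0.042,0,0.026],[0.042,0,0.026],[0.042,0,0.026],[0.042,0,0.026],[0.042,0,0.026]], roll=[0,0,0,0,0])

```text
t: 13.72
eef_pos: [0.5379, 0.0447, 0.0648]
ee_rot: [-1.571, -0.0, -1.783]
force: [0.9, 0.8, -0.3]
width: 0.0251
```

Emit:
move_arm(jaw=[1,1,1], offset=[[0.0425,0,0.0265],[0,0.02,0],[0,0,0]], roll=[0,0,0])

```text
t: 14.1
eef_pos: [0.5532, -0.0019, 0.0435]
ee_rot: [-1.574, -0.002, -1.785]
force: [-0.3, 0.1, -0.5]
width: 0.0251
```

```bash
python3 -c "
from h import *
s=arm.get_state();print(s['t'],s['eef_pos'],s['force'],s['width'])
look('s8',260,100,160,130,5)
look('t8',230,90,200,150,4,'top')
plan([.556,-.0022,-.016],n=1)
"
```

```text
14.1 [ 0.55316396 -0.00187936  0.04348274] [-0.29011876  0.0932059  -0.49835487] 0.025125925195324125
t 14.2 p [ 0.5545 -0.0006  0.0452] rot [-1.572e+00 -1.000e-03 -1.783e+00] w 0.0253 F [ 0.  -0.6  0.7]
n 1 row [0.0012 0.0612 0.0018] total [0.0012 0.0612 0.0018] roll total None
```

View pics/s8.png

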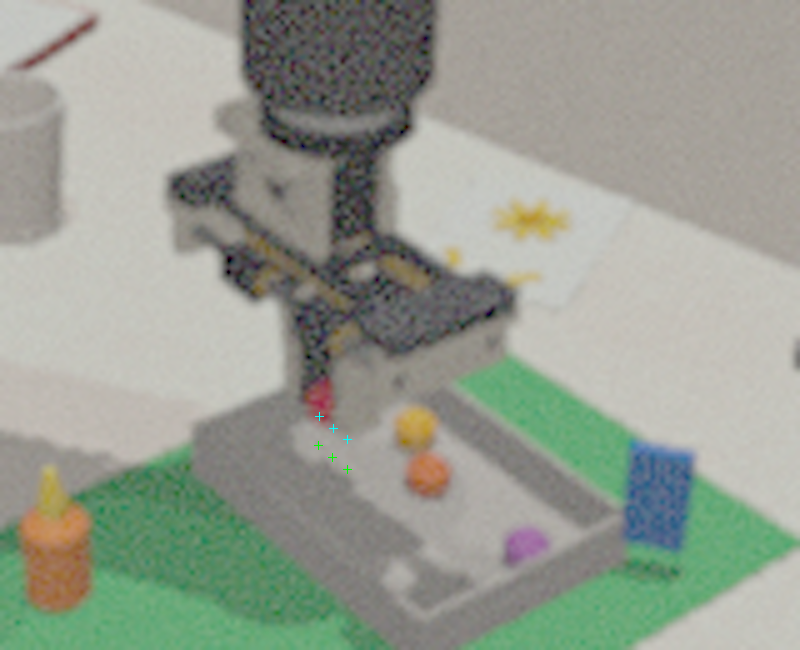

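View pics/t8.png

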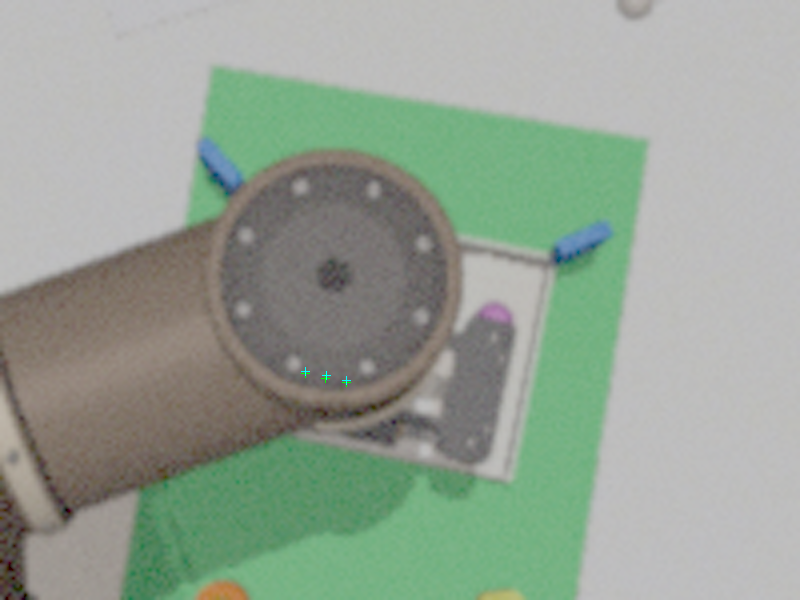

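Emit:
move_arm(jaw=[1,1,1,1], offset=[[0,0.025,0],[0,0.025,0],[0,0.01,0],[0,0,0]], roll=[0,0,0,0])

```text
t: 14.7
eef_pos: [0.5547, -0.0003, -0.0147]
ee_rot: [-1.571, -0.0, -1.783]
force: [0.1, -0.1, 0.7]
width: 0.0253
```

```bash
python3 -c "
from h import *
s=arm.get_state();print(s['t'],s['eef_pos'],s['force'],s['width'])
look('s9',260,100,160,130,5)
"
```

```text
14.7 [ 5.54711214e-01 -3.31605964e-04 -1.46660964e-02] [ 0.07885527 -0.08516247  0.7078976 ] 0.025283233303498683
```

View pics/s9.png

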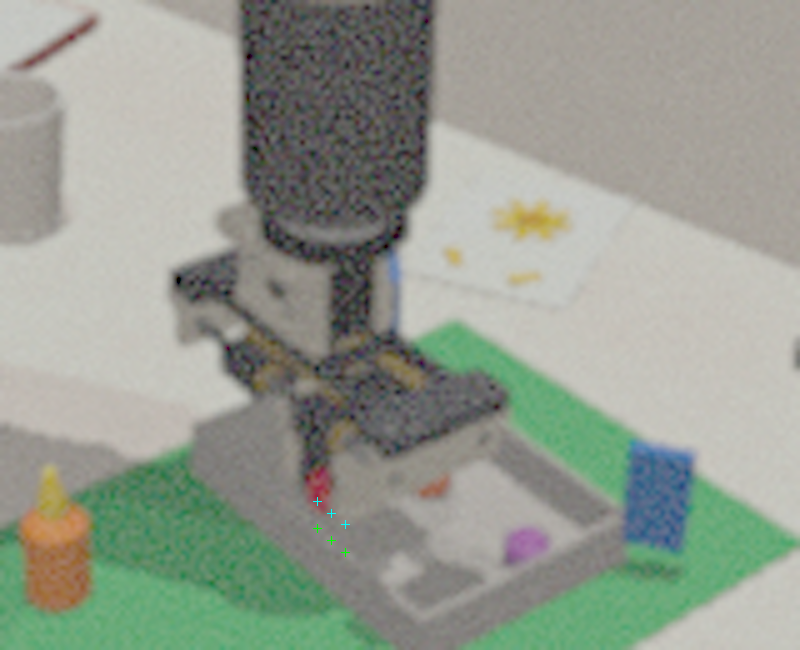

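```bash
python3 -c "
from h import *
f=arm.grab_frame('side')
for z in (.0145,.02,.025,.03): print(z,(proj(f,[.5547,-.0003,z])[0]-[260,100])*5)
for c,st in blobs(f,(0,150,60),(6,255,255),8): print(c.round(1),(c-[260,100])*5,st)
"
```

```text
0.0145 [329.43258199 495.68119307]
0.02 [329.54747595 487.59204647]
0.025 [329.65252096 480.19631905]
0.03 [329.75813832 472.76029435]
[233.5 120.1] [-132.5    100.625] [230 119   8   3   8]
[323.7 197.3] [318.39285714 486.42857143] [322 194   4   8  28]
[429.5 271.7] [847.5625 858.5625] [425 267  10  10  80]
```

Emit:
move_arm(jaw=[1,1,0.55,0.55,0.55], offset=[[0,0.004,0],[0,0,0],[0,0,0],[0,0,0],[0,0,0]], roll=[0,0,0,0,0])

```text
t: 15.42
eef_pos: [0.5548, -0.0008, -0.0187]
ee_rot: [-1.571, 0.0, -1.784]
force: [-0.0, 0.3, -0.5]
width: 0.0391
```

Emit:
move_arm(jaw=[0.55,0.55,0.55,0.55], offset=[[0,-0.01,0],[0,-0.04,0],[0,-0.05,0],[0,0,0]], roll=[0,0,0,0])

```text
t: 15.92
eef_pos: [0.5579, -0.0, 0.0862]
ee_rot: [-1.563, 0.004, -1.783]
force: [-0.1, -0.2, -1.2]
width: 0.0395
```

```bash
python3 -c "
from h import *
s=arm.get_state();print(s['t'],s['eef_pos'],s['force'],s['width'])
look('s10',260,100,160,130,5)
plan([.517,-.3385,.04],-1.784)
"
```

```text
15.925 [ 5.57930478e-01 -2.55481171e-05  8.61980296e-02] [-0.05220477 -0.15691818 -1.21624887] 0.03945217807847036
t 15.975 p [ 5.562e-01 -3.000e-04  8.390e-02] rot [-1.566  0.003 -1.783] w 0.0396 F [-0.7  0.2 -1.1]
n 7 row [0.0484 0.0062 0.0047] total [0.339  0.0432 0.0328] roll total 0.001
```

View pics/s10.png

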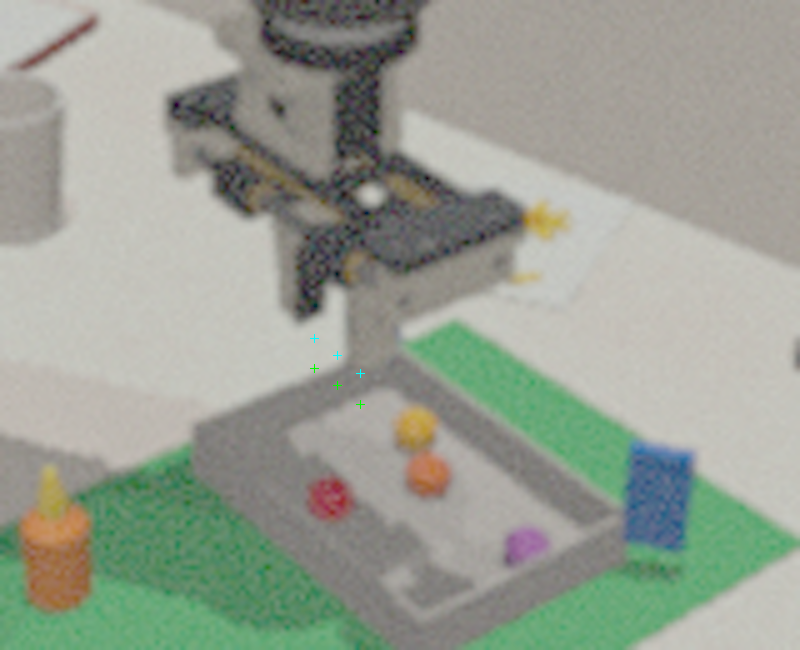

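The red gem lies released in the tray at (330,497). Next is the right-hand gem.

Emit:
move_arm(jaw=[0.55,0.55,0.35,0.35,0.35], offset=[[0.0483,0,0.005],[0.0483,0,0.005],[0.0483,0,0.005],[0.0483,0,0.005],[0.0483,0.01,0.005]], roll=[0,0,0,0,0])

```text
t: 16.6
eef_pos: [0.5278, -0.2436, 0.071]
ee_rot: [-1.571, 0.0, -1.783]
force: [0.1, 0.2, 0.1]
width: 0.0564
```

Emit:
move_arm(jaw=[0.35,0.35,0.35,0.35,0.35], offset=[[0.0483,0.02,0.005],[0.0483,0.02,0.005],[0,0.01,0],[0,0,0],[0,0,0]], roll=[0,0,0,0,0])

```text
t: 17.23
eef_pos: [0.518, -0.3378, 0.0216]
ee_rot: [-1.571, -0.0, -1.782]
force: [-0.0, 0.1, -0.5]
width: 0.0569
```

```bash
python3 -c "
from h import *
s=arm.get_state();print(s['t'],s['eef_pos'],s['force'],s['width'])
look('s11',370,170,140,120,5)
plan([.517,-.3385,-.0247],-1.784,n=1)
"
```

```text
17.225 [ 0.51798424 -0.33781654  0.02161747] [-0.01084311  0.09135752 -0.48246029] 0.05686729330193201
t 17.275 p [ 0.5183 -0.3378  0.022 ] rot [-1.57  -0.    -1.782] w 0.0569 F [-0.2 -0.1  0. ]
n 1 row [ 0.001   0.0467 -0.0012] total [ 0.001   0.0467 -0.0012] roll total 0.002
```

View pics/s11.png

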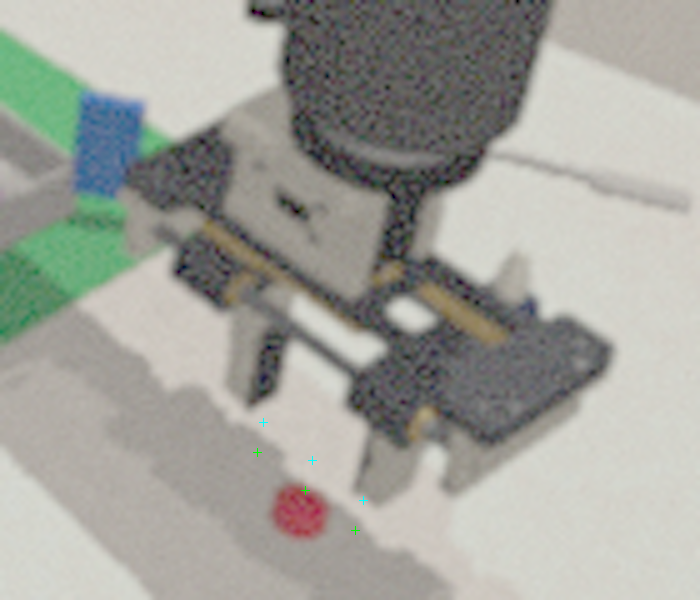

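Emit:
move_arm(jaw=[0.35,0.35,0.35,0.35], offset=[[0.0005,0.02,-0.0005],[0,0.02,0],[0,0.006,0],[0,0,0]], roll=[0,0,0,0])

```text
t: 17.77
eef_pos: [0.5175, -0.3386, -0.0243]
ee_rot: [-1.571, -0.0, -1.783]
force: [0.9, -0.4, 0.3]
width: 0.0567
```

Emit:
move_arm(jaw=[1,1,1,1,1], offset=[[0,0,0],[0,0,0],[0,0,0],[0,0,0],[0,0,0]], roll=[0,0,0,0,0])

```text
t: 18.4
eef_pos: [0.5171, -0.3391, -0.0245]
ee_rot: [-1.57, -0.0, -1.784]
force: [0.2, 0.3, 2.7]
width: 0.0253
```

Emit:
move_arm(jaw=[1,1,1,1,1], offset=[[0,0,0],[0,-0.005,0],[0,-0.015,0],[0,-0.03,0],[0,-0.04,0]], roll=[0,0,0,0,0])

```text
t: 19.02
eef_pos: [0.5164, -0.3388, 0.0663]
ee_rot: [-1.572, 0.0, -1.784]
force: [0.8, -1.0, -0.1]
width: 0.0252
```

```bash
python3 -c "
from h import *
s=arm.get_state();print(s['t'],s['eef_pos'],s['force'],s['width'])
c=np.array([.580,-.033,0]); T=c+R.from_euler('z',-.213).apply([-.03,-.05,0]); print(T)
T[2]=.065
plan(T,-1.784,start=[.5175,-.339,.065])
"
```

```text
19.025 [ 0.51644247 -0.33884194  0.06631999] [ 0.81244712 -1.02590508 -0.10145132] 0.025237818291157003
[ 0.54010831 -0.07552827  0.        ]
t 19.025 p [ 0.5175 -0.339   0.065 ] rot [-1.572  0.    -1.784] w 0.0252 F [ 0.8 -1.  -0.1]
n 5 row [-0.0525  0.     -0.0067] total [-2.623e-01  1.000e-04 -3.360e-02] roll total 0.0
```

Emit:
move_arm(jaw=[1,1,1,1,1], offset=[[-0.0525,0,-0.0067],[-0.0525,0,-0.0067],[-0.0525,0,-0.0067],[-0.0525,0,-0.0067],[-0.0525,0,-0.0067]], roll=[0,0,0,0,0])

```text
t: 19.65
eef_pos: [0.5401, -0.0736, 0.0665]
ee_rot: [-1.569, 0.001, -1.783]
force: [1.5, 1.0, -0.3]
width: 0.0252
```

Emit:
move_arm(jaw=[1,1,1,1], offset=[[0,0,0],[0,0.03,0],[0,0.02,0],[0,0,0]], roll=[0,0,0,0])

```text
t: 20.15
eef_pos: [0.5386, -0.076, 0.0146]
ee_rot: [-1.573, -0.001, -1.784]
force: [-0.2, -0.5, -0.4]
width: 0.0251
```

```bash
python3 -c "
from h import *
s=arm.get_state();print(s['t'],s['eef_pos'],s['force'],s['width'])
look('s12',260,100,160,130,5)
plan([.5401,-.0755,-.018],-1.784,n=1)
"
```

```text
20.15 [ 0.53861654 -0.07603706  0.01462152] [-0.20260353 -0.51177889 -0.43162988] 0.025106191701966058
t 20.2 p [ 0.5396 -0.076   0.0156] rot [-1.571e+00 -1.000e-03 -1.784e+00] w 0.0251 F [1. 0. 0.]
n 1 row [-0.0006  0.0336  0.0005] total [-0.0006  0.0336  0.0005] roll total 0.0
```

View pics/s12.png

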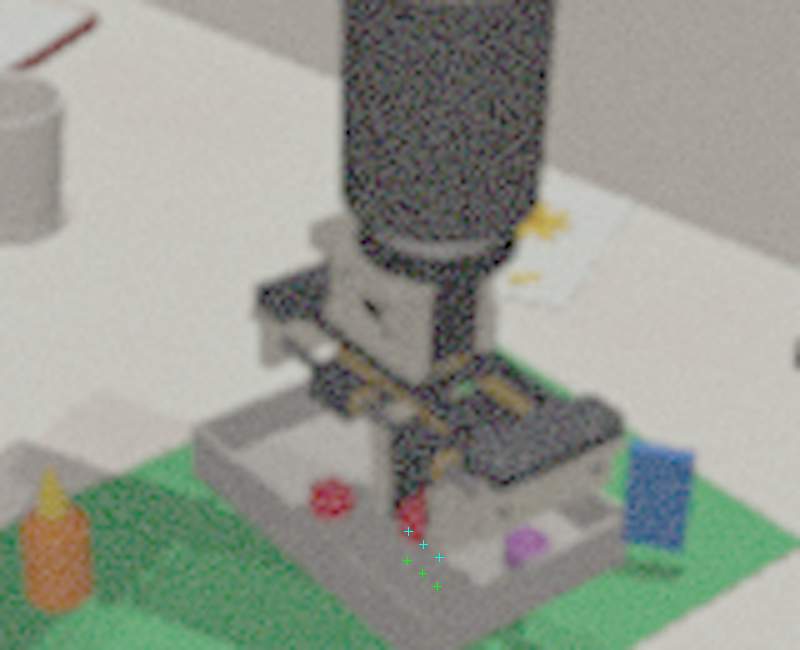

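Emit:
move_arm(jaw=[1,1,1,1,0.6], offset=[[0,0.02,0],[0,0.01,0],[0,0.0035,0],[0,0,0],[0,0,0]], roll=[0,0,0,0,0])

```text
t: 20.82
eef_pos: [0.5402, -0.0753, -0.0176]
ee_rot: [-1.57, 0.0, -1.784]
force: [-0.2, 0.0, 0.4]
width: 0.0303
```

Emit:
move_arm(jaw=[0.6,0.6,0.6,0.6,0.6], offset=[[0,0,0],[0,0,0],[0,-0.01,0],[0,-0.04,0],[0,-0.06,0]], roll=[0,0,0,0,0])

```text
t: 21.45
eef_pos: [0.5383, -0.0756, 0.0922]
ee_rot: [-1.574, -0.001, -1.784]
force: [1.2, 0.4, -0.1]
width: 0.0349
```

```bash
python3 -c "
from h import *
s=arm.get_state();print(s['t'],s['eef_pos'],s['force'],s['width'])
look('s13',260,100,160,130,5)
f=look('t13',230,90,200,150,4,'top',False)
for th in ('tab_left','tab_right','corner_right','corner_left'):
    print(th,[(x['p'],np.round(x['position'],4)) for x in arm.landmark_of(f,th)][:2])
"
```

```text
21.45 [ 0.53834935 -0.07558045  0.0921886 ] [ 1.21334326  0.35076561 -0.14532198] 0.03494827917557174
tab_left [(0.6, array([0.6794, 0.0619, 0.0612]))]
tab_right []
corner_right [(0.98, array([ 0.4984, -0.1131,  0.0017]))]
corner_left []
```

View pics/s13.png

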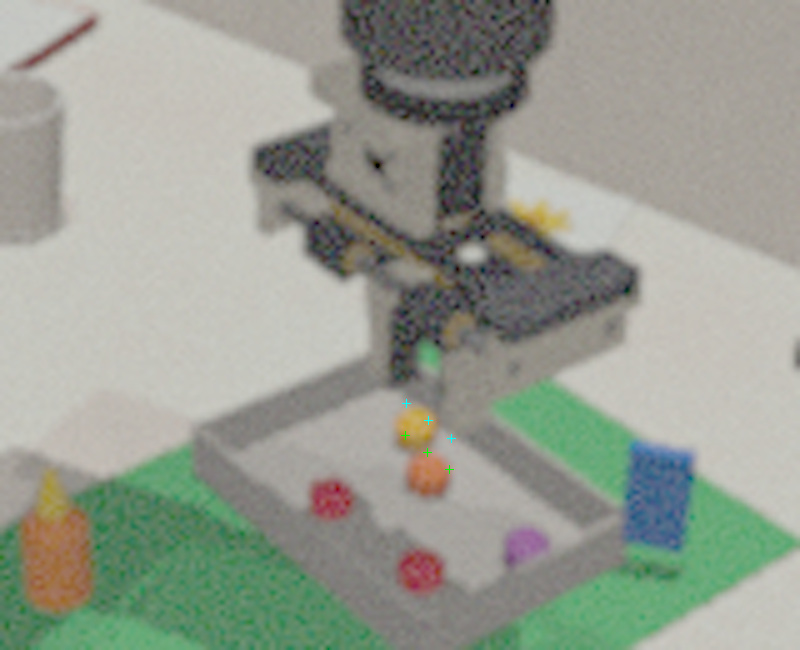

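View pics/t13.png

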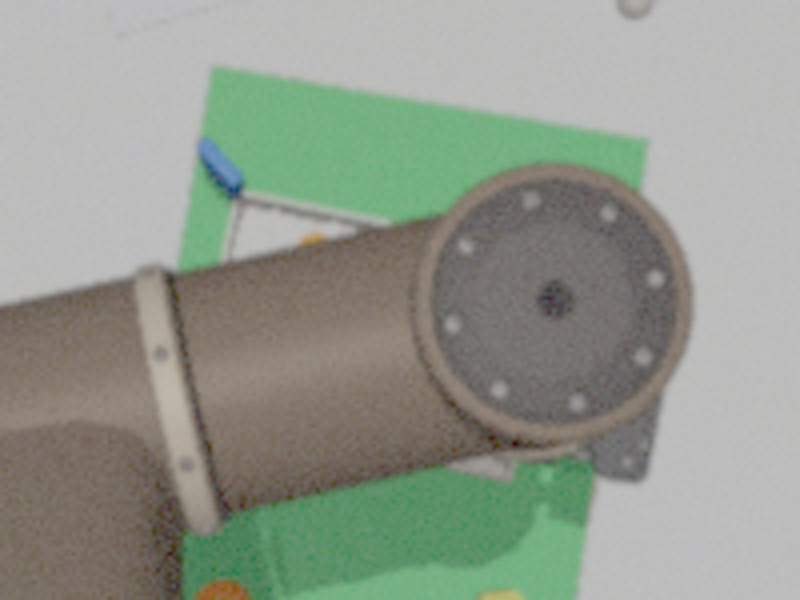

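Both red gems lie released in the flat tray, at (331,498) and (421,572), and the tray has not shifted. Next I'll grip tab_left across the diagonal.

Emit:
move_arm(jaw=[0.55,0.55,0.55,0.55], offset=[[-0.0405,0,0.027],[-0.0405,0,0.027],[-0.0405,0,0.027],[-0.0405,0,0.027]], roll=[0,0,0,0])

```text
t: 22.25
eef_pos: [0.6795, 0.061, 0.0899]
ee_rot: [-1.573, -0.002, -1.784]
force: [1.0, -0.1, 0.3]
width: 0.0394
```

Emit:
move_arm(jaw=[0.55,0.55,0.55,0.55,0.55], offset=[[0,0,0],[0,0,0],[0,0,0],[0,0,0],[0,0,0]], roll=[-0.16,-0.16,-0.16,-0.16,-0.16])

```text
t: 22.88
eef_pos: [0.6784, 0.0599, 0.0898]
ee_rot: [-1.574, 0.001, -0.978]
force: [-0.2, -1.5, -0.4]
width: 0.0393
```

Emit:
move_arm(jaw=[0.55,0.55], offset=[[0,0,0],[0,0,0]], roll=[-0.16,0])

```text
t: 23.12
eef_pos: [0.6786, 0.0599, 0.0901]
ee_rot: [-1.573, 0.001, -0.825]
force: [-0.3, -0.7, -0.4]
width: 0.0397
```

```bash
python3 -c "
from h import *
s=arm.get_state();print(s['t'],s['eef_pos'],s['force'],s['width'],np.round(s['q'],2))
look('s14',260,80,160,130,5)
plan([.679,.060,.010],-.824,n=1)
"
```

```text
23.125 [0.67856747 0.05989082 0.09007306] [-0.29056989 -0.6815358  -0.35369208] 0.039684194046949284 [ 0.37  0.45 -0.11 -0.   -1.02  1.94]
t 23.175 p [0.6788 0.06   0.0904] rot [-1.573e+00  1.000e-03 -8.270e-01] w 0.0395 F [-0.4 -0.3 -0.2]
n 1 row [0.0002 0.0804 0.0004] total [0.0002 0.0804 0.0004] roll total -0.003
```

View pics/s14.png

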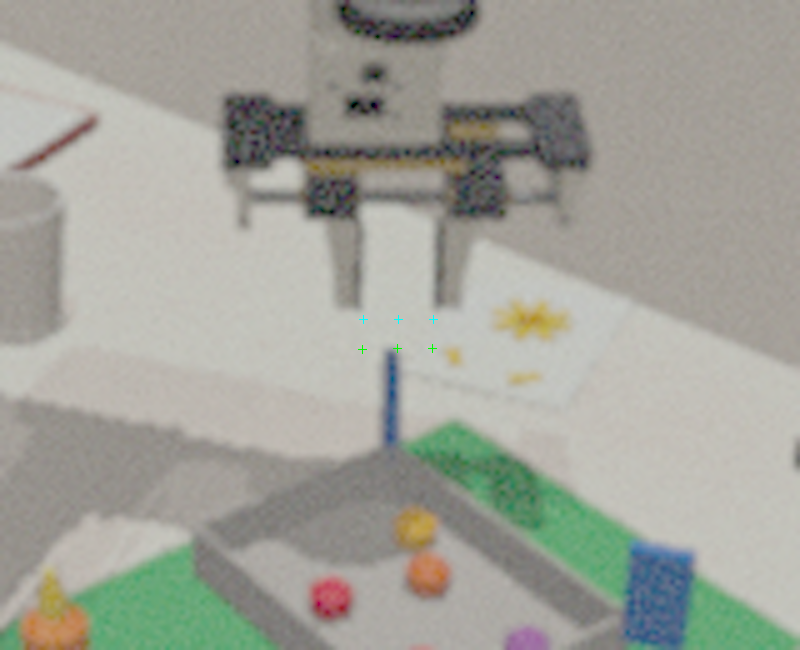

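The edge-on view shows tab_left at (391,400) and the open fingers centred at x≈398. I'll shift about 2.5 mm and go down.

Emit:
move_arm(jaw=[0.55,0.55,0.55,0.55], offset=[[-0.0025,0.025,0],[0,0.03,0],[0,0.023,0],[0,0,0]], roll=[0,0,0,0])

```text
t: 23.68
eef_pos: [0.6759, 0.0614, 0.0112]
ee_rot: [-1.575, 0.002, -0.827]
force: [-0.1, -1.8, 0.4]
width: 0.0395
```

```bash
python3 -c "
from h import *
s=arm.get_state();print(s['t'],s['eef_pos'],s['force'],s['width'])
look('s15',260,80,160,130,5)
"
```

```text
23.675 [0.67590429 0.06140155 0.01121955] [-0.12160983 -1.80731445  0.44640089] 0.03951965433636845
```

View pics/s15.png

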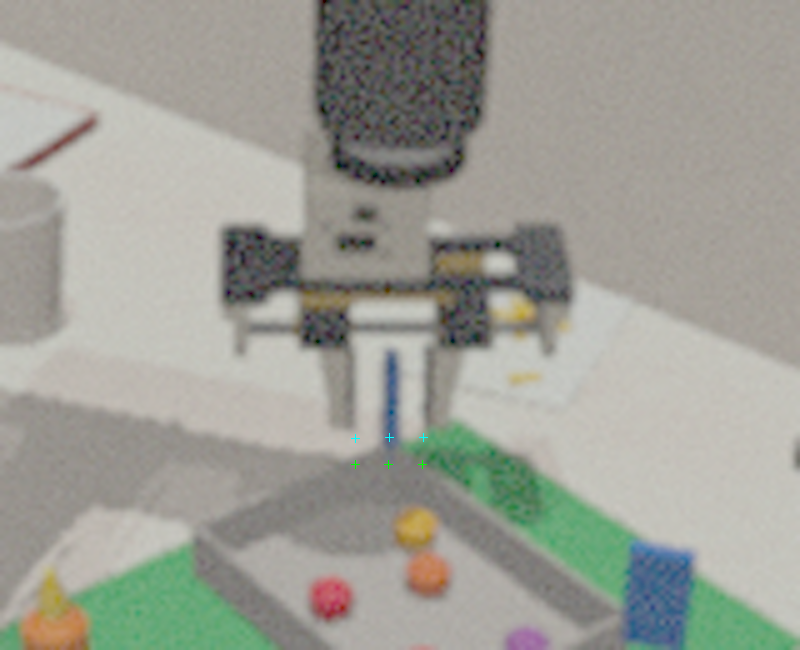

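The fingers straddle the tab. Closing.

Emit:
move_arm(jaw=[1,1,1,1,1], offset=[[0,0,0],[0,0,0],[0,0,0],[0,0,0],[0,0,0]], roll=[0,0,0,0,0], grip_force=30)

```text
t: 24.35
eef_pos: [0.6782, 0.062, 0.0144]
ee_rot: [-1.57, -0.001, -0.824]
force: [-0.2, 0.3, 3.4]
width: 0.0099
```

Run:
```python
from h import *
s=arm.get_state();print(s['t'],s['eef_pos'],s['force'],s['width'],s['ee_rot'])
# arc: pivot to grip, L horizontal, H height of grip contact
L=.256;H=.055
def pos(th): return np.array([L*np.cos(th)-H*np.sin(th)-L, L*np.sin(th)+H*np.cos(th)-H])
p=pos(0)
for d in range(3,37,3):
    q=pos(np.radians(d)); print(d,"dh",(q-p)[0].round(4),"dz",(q-p)[1].round(4)); p=q
```

```text
24.35 [0.67815652 0.0620153  0.01438599] [-0.22311791  0.29175657  3.43398978] 0.009922637813912387 [-1.57008816e+00 -5.34891322e-04 -8.23611761e-01]
3 dh -0.0032 dz 0.0133
6 dh -0.0039 dz 0.0131
9 dh -0.0046 dz 0.0129
12 dh -0.0053 dz 0.0127
15 dh -0.0059 dz 0.0124
18 dh -0.0066 dz 0.012
21 dh -0.0072 dz 0.0117
24 dh -0.0078 dz 0.0113
27 dh -0.0084 dz 0.0109
30 dh -0.0089 dz 0.0104
33 dh -0.0095 dz 0.0099
36 dh -0.01 dz 0.0094
```

The grip is firm at 9.9 mm, the tab thickness. I'll raise it along the arc about the near right corner, checking on the way.

Emit:
move_arm(jaw=[1,1,1,1,1], offset=[[0,-0.0065,-0.0015],[0,-0.0065,-0.0017],[0,-0.0065,-0.0019],[0,-0.0065,-0.002],[0,-0.0065,-0.0022]], roll=[0,0,0,0,0])

```text
t: 24.98
eef_pos: [0.6708, 0.0556, 0.0467]
ee_rot: [-1.571, 0.0, -0.824]
force: [-0.4, -0.3, -3.5]
width: 0.0097
```

```bash
python3 -c "
from h import *
s=arm.get_state();print(s['t'],s['eef_pos'],s['force'],s['width'])
look('s16',240,70,180,150,4)
"
```

```text
24.975 [0.67079066 0.05559756 0.04672981] [-0.42008918 -0.3147719  -3.51817706] 0.009682538109504014
```

View pics/s16.png

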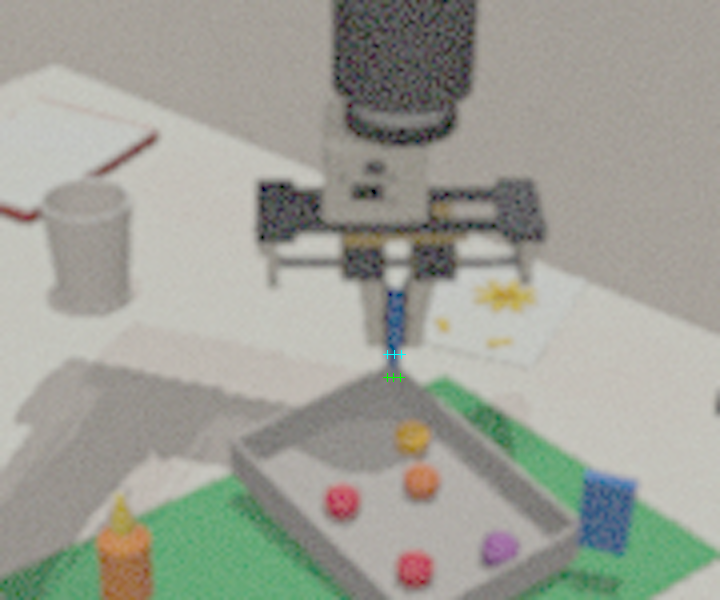

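Emit:
move_arm(jaw=[1,1,1,1,1], offset=[[0,-0.0064,-0.0023],[0,-0.0064,-0.0025],[0,-0.0063,-0.0026],[0,-0.0062,-0.0028],[0,-0.0062,-0.003]], roll=[0,0,0,0,0])

```text
t: 25.65
eef_pos: [0.661, 0.0466, 0.0782]
ee_rot: [-1.571, 0.0, -0.824]
force: [0.6, 0.6, -4.5]
width: 0.0098
```

```bash
python3 -c "
from h import *
s=arm.get_state();print(s['t'],s['eef_pos'],s['force'],s['width'])
look('s17',220,80,200,190,4)
look('t17',230,90,200,150,4,'top',False)
"
```

```text
25.65 [0.66104919 0.04655466 0.07817268] [ 0.64398776  0.59743568 -4.46186846] 0.009840232807932054
```

View pics/s17.png

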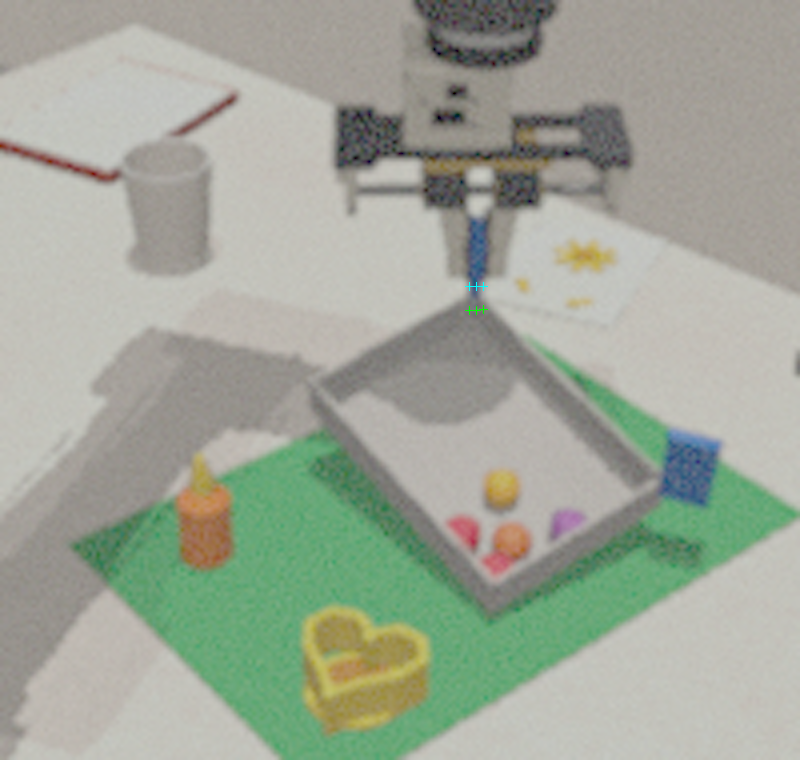

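View pics/t17.png

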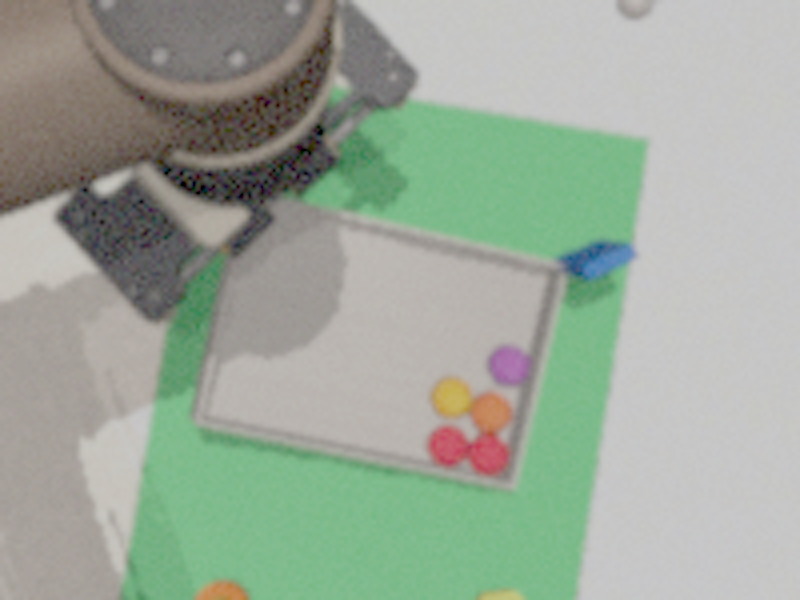

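All five gems have slid towards the near right corner in the top view, at about (425–530, 345–475), and the low corner still rests on the mat. Continuing to about 33°.

Emit:
move_arm(jaw=[1,1,1,1,1], offset=[[0,-0.006,-0.0033],[0,-0.006,-0.0034],[0,-0.0059,-0.0036],[0,-0.0058,-0.0037],[0,-0.0057,-0.0039]], roll=[0,0,0,0,0])

```text
t: 26.38
eef_pos: [0.6479, 0.0344, 0.1076]
ee_rot: [-1.571, 0.0, -0.824]
force: [0.9, 0.4, -3.8]
width: 0.01
```

Emit:
move_arm(jaw=[1,1,1,1,1], offset=[[0,-0.0056,-0.004],[0,-0.0054,-0.0042],[0,-0.0053,-0.0043],[0,-0.0052,-0.0045],[0,-0.0051,-0.0046]], roll=[0,0,0,0,0])

```text
t: 27.0
eef_pos: [0.632, 0.0196, 0.1341]
ee_rot: [-1.571, 0.0, -0.824]
force: [1.0, -1.1, -4.5]
width: 0.01
```

Emit:
move_arm(jaw=[1,1,1,1,1], offset=[[0,-0.005,-0.0047],[0,-0.005,-0.0047],[0,0,0],[0,0,0],[0,0,0]], roll=[0,0,0,0,0])

```text
t: 27.62
eef_pos: [0.6253, 0.0136, 0.1435]
ee_rot: [-1.571, 0.0, -0.824]
force: [0.7, -0.2, -3.7]
width: 0.0097
```

```bash
python3 -c "
from h import *
s=arm.get_state();print(s['t'],s['eef_pos'],s['force'],s['width'])
f=look('s18',220,60,200,190,4)
for th in ('tab_left','tab_right','corner_right','corner_left','gem0_center','gem1_center','gem2_center','gem3_center'):
    print(th,[(x['p'],np.round(x['position'],4)) for x in arm.landmark_of(f,th)][:3])
f=look('t18',230,90,200,150,4,'top',False)
for th in ('tab_left','tab_right','corner_right','corner_left','gem0_center','gem1_center','gem2_center','gem3_center'):
    print(th,[(x['p'],np.round(x['position'],4)) for x in arm.landmark_of(f,th)][:3])
"
```

```text
27.625 [0.62533773 0.01356267 0.14345327] [ 0.74240191 -0.24674564 -3.68141812] 0.009666177208770216
tab_left [(0.65, array([0.6297, 0.015 , 0.1905]))]
tab_right [(0.97, array([ 0.593 , -0.1829,  0.105 ])), (0.48, array([ 0.5185, -0.1186,  0.0425]))]
corner_right [(0.58, array([ 0.4864, -0.1217,  0.022 ]))]
corner_left [(0.8, array([0.5117, 0.058 , 0.0936])), (0.62, array([ 0.5591, -0.0451,  0.0738])), (0.2, array([ 4.148e-01,  6.370e-02, -1.000e-04]))]
gem0_center [(0.59, array([ 0.5174, -0.0983,  0.055 ]))]
gem1_center [(0.67, array([ 6.646e-01, -3.611e-01, -4.000e-04])), (0.5, array([0.6287, 0.0159, 0.191 ])), (0.49, array([ 0.5383, -0.1308,  0.0532]))]
gem2_center [(0.4, array([ 0.5172, -0.1181,  0.0451]))]
gem3_center [(0.49, array([ 0.4961, -0.0891,  0.0477]))]
tab_left [(0.88, array([0.6296, 0.0146, 0.1907]))]
tab_right [(0.85, array([ 0.5979, -0.1841,  0.1017])), (0.71, array([ 0.4855, -0.1212,  0.0206]))]
corner_right [(0.72, array([ 0.4846, -0.1217,  0.0196]))]
corner_left [(0.61, array([0.5147, 0.0522, 0.0925]))]
gem0_center [(0.43, array([ 0.5191, -0.0988,  0.0541]))]
gem1_center [(0.41, array([ 0.5436, -0.1265,  0.0519]))]
gem2_center [(0.65, array([ 0.4145,  0.0623, -0.0016])), (0.39, array([ 0.5176, -0.1178,  0.0464]))]
gem3_center [(0.41, array([ 0.5002, -0.0885,  0.0495]))]
```

View pics/s18.png

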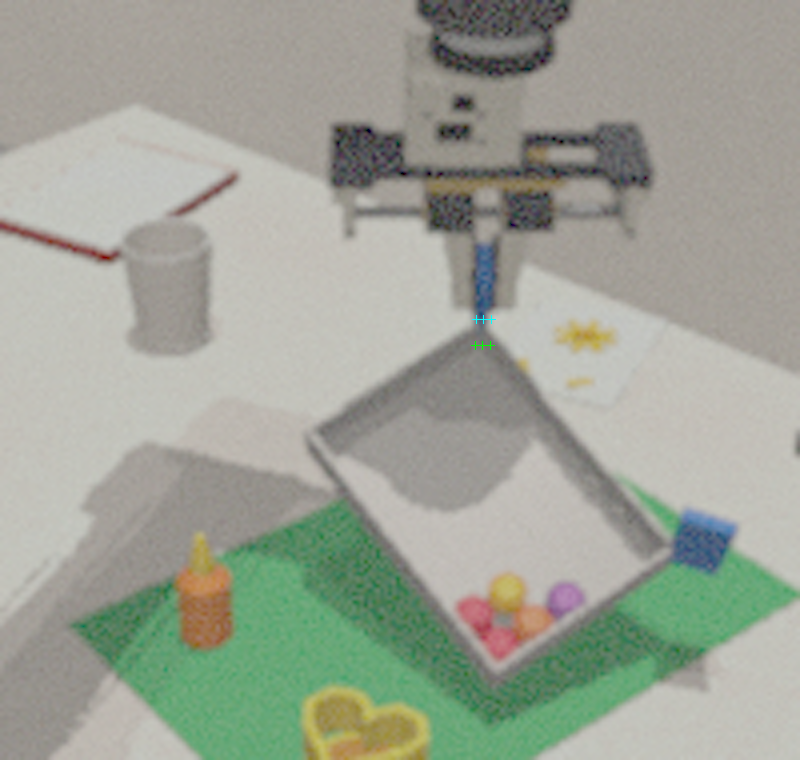

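View pics/t18.png

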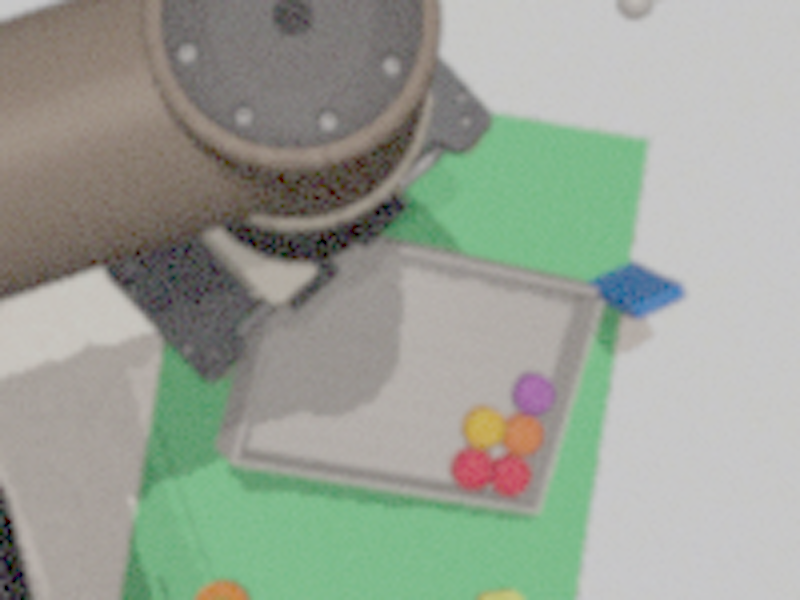

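Estimated tilt is about 28°, and the low corner hangs about 15 mm off the mat (corner_right z 0.021), because pad friction resists the pivoting. I'll ease the grip so the tray swings down onto its corner, which should give about 33°.

Emit:
move_arm(jaw=[1,1,1,1], offset=[[0,0,0],[0,0,0],[0,0,0],[0,0,0]], roll=[0,0,0,0], grip_force=20)

```text
t: 29.02
eef_pos: [0.6255, 0.0135, 0.1439]
ee_rot: [-1.571, -0.0, -0.823]
force: [-0.0, 0.4, -2.8]
width: 0.0096
```

```bash
cat >> h.py <<'E'
def tilt(cams=('top','side')):
    s=arm.get_state();print(s['t'],np.round(s['eef_pos'],4),np.round(s['force'],1),round(s['width'],4))
    T=[];C=[]
    for n in cams:
        f=arm.grab_frame(n)
        a=arm.landmark_of(f,'tab_left');b=arm.landmark_of(f,'corner_right')
        if a: T.append(a[0]['position'])
        if b: C.append(b[0]['position'])
    print(np.round(T,4),np.round(C,4))
    d=np.mean(T,0)-np.mean(C,0); print('tilt',np.degrees(np.arctan2(d[2],np.hypot(d[0],d[1])))-np.degrees(np.arctan2(.055,.2525)),'len',np.linalg.norm(d),.2584)
E
python3 -c "
from h import *
tilt()"
```

```text
29.025 [0.6255 0.0135 0.1439] [-0.   0.4 -2.8] 0.0096
[[0.6287 0.0171 0.1883]] [[ 0.4964 -0.1099  0.0052]
 [ 0.4969 -0.1097  0.0075]]
tilt 32.52468748981798 len 0.2581600569414254 0.2584
```

The corner now rests on the mat (z ≈ 0.006), with the tilt at about 32.5°. I'll check the gems and bystanders.

```bash
python3 -c "
from h import *
f=look('s19',220,60,200,190,4)
g=look('t19',230,90,200,170,4,'top',False)
C=np.array([.4966,-.1098,.0065])
for n,ff in (('side',f),('top',g)):
  for th in ('gem0_center','gem1_center','gem2_center','gem3_center','gem4_center','mould','orange_bottle'):
    print(n,th,[(x['p'],np.round(x['position'],4),round(float(np.linalg.norm(np.array(x['position'])-C)),3)) for x in arm.landmark_of(ff,th)][:2])
s=arm.get_state();print(s['t'],s['force'],s['qd'].round(4) if hasattr(s['qd'],'round') else s['qd'])
"
```

```text
side gem0_center [(0.6, array([ 0.5283, -0.0921,  0.0408]), 0.05)]
side gem1_center [(0.59, array([ 0.5478, -0.1214,  0.0401]), 0.062)]
side gem2_center [(0.4, array([ 0.5248, -0.1092,  0.0332]), 0.039)]
side gem3_center [(0.64, array([ 0.5073, -0.0786,  0.0361]), 0.044)]
side gem4_center [(0.66, array([ 0.504 , -0.1048,  0.0261]), 0.022), (0.58, array([ 0.5046, -0.0785,  0.0355]), 0.043)]
side mould [(0.57, array([ 0.383, -0.098, -0.001]), 0.114)]
side orange_bottle [(0.51, array([0.4181, 0.0602, 0.003 ]), 0.187)]
top gem0_center [(0.45, array([ 0.5288, -0.0912,  0.0417]), 0.051)]
top gem1_center [(0.52, array([ 0.5492, -0.1202,  0.0378]), 0.062)]
top gem2_center [(0.53, array([ 0.5285, -0.1119,  0.0307]), 0.04), (0.51, array([0.5232, 0.0595, 0.0944]), 0.193)]
top gem3_center [(0.54, array([ 0.5096, -0.0733,  0.0372]), 0.049), (0.17, array([ 0.5284, -0.1099,  0.0305]), 0.04)]
top gem4_center [(0.52, array([ 0.5108, -0.103 ,  0.0222]), 0.022)]
top mould [(0.71, array([ 0.384 , -0.0939, -0.0009]), 0.114)]
top orange_bottle [(0.47, array([ 0.4158,  0.061 , -0.0021]), 0.189), (0.32, array([ 0.6045, -0.1785,  0.09  ]), 0.153)]
30.125 [ 0.37172424 -0.24416614 -2.35978244] [ 0.0026  0.001  -0.0007  0.0004 -0.0002  0.0004]
```

View pics/s19.png

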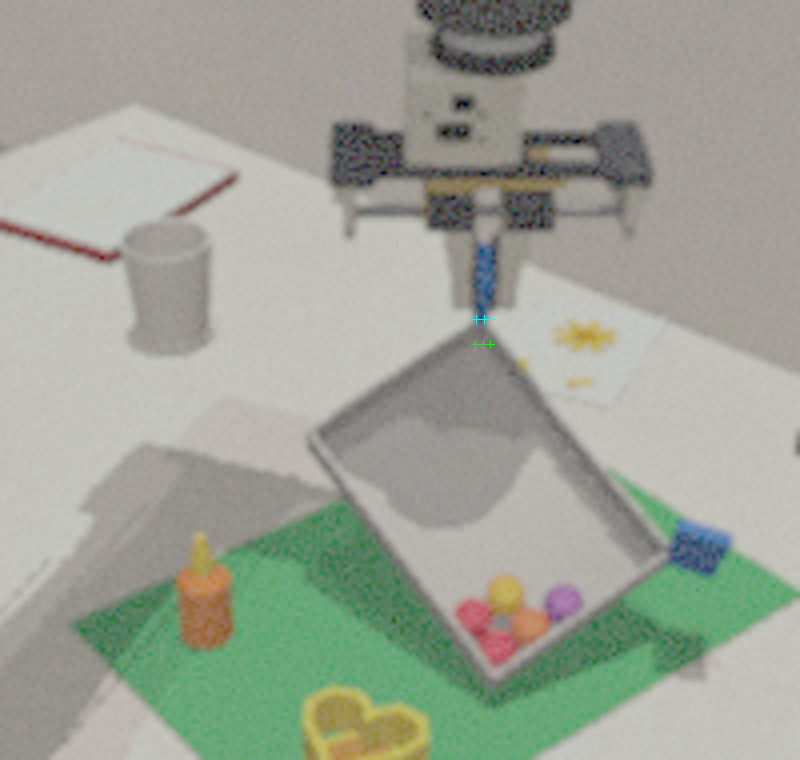

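View pics/t19.png

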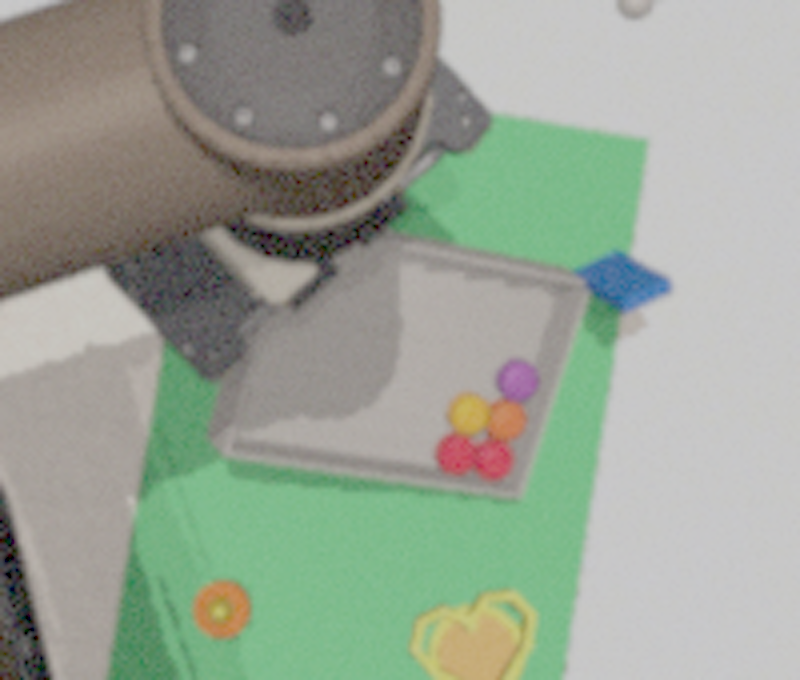

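All five gems are within about 62 mm of corner_right, and the mould and orange bottle have not moved. I'll let it settle, check it once more and hand in.

Emit:
move_arm(jaw=[1,1,1,1,1], offset=[[0,0,0],[0,0,0],[0,0,0],[0,0,0],[0,0,0]], roll=[0,0,0,0,0], grip_force=22)

```text
t: 30.75
eef_pos: [0.6254, 0.0135, 0.1437]
ee_rot: [-1.571, 0.0, -0.824]
force: [0.6, 0.1, -1.8]
width: 0.01
```

```bash
python3 -c "
from h import *
tilt(); f=arm.grab_frame('top'); g=cv2.imread('pics/t19.png')
B=np.uint8(255*(cv2.resize(f['pixels'][90:260,230:430],None,fx=4,fy=4,interpolation=cv2.INTER_CUBIC)/255.)**.45)
d=cv2.GaussianBlur(cv2.absdiff(B,g),(0,0),8); print('max change',d.max())
print(arm.job_done())"
```

```text
30.75 [0.6254 0.0135 0.1437] [ 0.6  0.1 -1.8] 0.01
[[0.6312 0.0151 0.191 ]] [[ 0.4997 -0.1078  0.0045]
 [ 0.4971 -0.1082  0.0104]]
tilt 33.10001750678177 len 0.2578372597201576 0.2584
max change 26
the job is handed in; nothing more can be done
None
```

I put both red gems into the tray while it lay flat, then gripped tab_left across the diagonal and raised it so the tray tipped towards the mould on the right. I handed in at about 31 s with the tray still gripped; the system gave no verdict.

**Last checks**
- **Tilt:** it measured 32.5° and then 33.1°, with tab_left about 0.19 m high and the low corner resting on the mat.
- **Gems:** all five centres were about 22 to 62 mm from corner_right, checked just before the final settle (0.6 s hold, grip 20 to 22 N).
- **Grip:** the fingers held the tab at 10 mm, its thickness.
- **Bystanders:** the mould and orange bottle measured within about 5 mm of where they started. I did not re-measure the blue bottle or cup at the end, but nothing came near them.

**What went wrong or disagreed**
- **Tool height:** the finger ends sit about 30 mm above the reported TCP. My first two grasps closed over the gem and a third pinched its upper edge, so I found the right height from the pictures and from contact.
- **Corner lifted:** while raising the tray, pad friction held it at about 28° with the low corner roughly 15 mm off the mat. Easing the grip from 30 to 20 N let it swing down onto its corner.
- **Stillness check:** the comparison of the last two top pictures gave a peak difference of 26 out of 255. I handed in without looking into it; it may be image noise. The arm pose barely changed and the two tilt readings agreed, but I did not confirm separately that the gems were still.

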